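# Hitch the pan rest to the bench ball

## Task

Mount the pan rest on the bench ball: swing its red handle up, lift the rest off its wooden parking block and lower its socket over the ball, push it down gently by feel until it is fully home (how high the ball is set is not known), then press the handle down to lock it. Do not ram it or lean on it, and leave the saucepan, the mallet and the marker tin where they are.

Things in the scene. Friction and masses are not known exactly. Their poses are not given: they have to be found in the camera images.
- ball_mount: Black 90 x 90 x 8 mm steel plate bolted to the bench; origin at the centre of its underside, on the bench, z up. On its vertical axis stands the bright steel hitch ball, 40 mm in diameter, on an 18 mm threaded stud through a nut. The stud's height is set by hand, differs from day to day and is not given: the ball's centre is 64 to 89 mm above the bench.
- socket (a point): Centre of the pan rest's ball socket: where the ball's centre lies when the rest is home. Axes: x level from head to saddle, y across, z up. The aluminium head has flat sides 54 mm apart (along y), 46 mm long (x -23 to 23), from z -14 to +20, domed crown to z +34. Mouth below at z -14, 42 mm wide, 1 mm play around the ball. Parked: 64 mm above the bench.
- handle_pivot (a point): Hinge pin of the handle on top of the rest, along the rest's y axis, at x +58, z +32 mm from the socket's centre (axes as for the socket). Behind the head the rest is a blue tube 25 mm wide, its top at z +20 mm, then a wooden saddle (x 165 to 191, top z +58 mm, 86 mm wide) over a leg and a 110 mm wide rubber foot bar on the bench at z -64 mm. Whole rest 0.7 to 1.0 kg, balance point at x +47.
- handle_grip (a point): Middle of the red moulded grip of the locking handle: 34 mm wide across the rest's y axis, 13 mm thick, 54 mm long (43 to 97 mm from the pin), centre 70 mm from the pin. It turns with the handle: x points from the pin along the handle, y across. Lying down, the grip is over the narrower tube with 6 mm between. Stays where it is left; about 3 N at the grip moves it.
- handle (a joint): Angle of the handle, rad: 0 = lying flat along the rest towards the saddle (locked), grows as it swings up, stop at 1.3 (leaning 15 degrees short of upright towards the saddle). Up (above 1.0) it draws back the clamp jaw so that the ball can enter; pressed down to 0 with the ball home it clamps under the ball. If the rest is not home the jaw meets the ball and the handle stops half-way.
- crown: Domed top of the socket; origin at the middle of its flat underside, 20 mm above the socket's centre. Home = it bears on the ball. Two sprung detents in the socket tend to hold the rest up on the ball some 8 mm above home if it is just let go there; a push of 5 to 15 N at the head takes it past them to this hard stop, and it stays. Let go, the tail settles up to 25 mm to the bench.
- saddle (a point): Bottom of the V of the wooden saddle near the tail of the rest, at x +178, z +38 mm from the socket's centre (same axes).
- parking_block: Beech block fixed to the bench under the parked head: 70 x 36 mm, 50 mm high, foot 90 x 60 x 10 mm; a stub 26 mm wide and 7 mm high on top stands loosely in the socket's mouth (lift the rest at least 15 mm straight up to clear it). Origin at the centre of its underside.
- saucepan: Bystander: loose aluminium saucepan, 144 mm wide, 75 mm high, wooden handle to 235 mm from its centre. Origin at the centre of its underside.
- mallet: Bystander: loose wooden mallet lying along its x axis, 255 mm long, head 60 mm thick. Origin on the bench under its middle.
- marker_tin: Bystander: loose green tin, 75 mm wide, 110 mm high, markers in it up to 150 mm. Origin at the centre of its underside.
Mind the look-alikes: they are no part of the job. What is shaped like the part that bears socket but purple is not meant.

How it is judged:
By the outcome, as a careful person would: the job done as asked, in the order asked, and still so for the second after the job is handed in, with the robot touching nothing.
It also fails if it takes over 64 s, if anything falls off the work surface, if the arm or the gripper's body presses on something with over 40 N, if the wrist force passes 120 N, or if a joint passes its speed limit or range.

## Robot

A 6-joint arm with a two-finger parallel gripper is mounted at the origin on the work surface. World frame = base frame: x ahead of the robot, y to its left, z up, the work surface at z = 0. Lengths are in m, angles in rad, forces in N, time in s.
With the tool pointing down it reaches from about 0.3 to 0.875 m from the base axis. Payload 4.2 kg.
Tool frame: the origin (TCP) lies at the very end of the fingers, on their centre line; the grasp point (between the pads) lies 19 mm behind it; x points along the fingers, z is the direction in which the jaws open and shut, and the axes are right-handed (so a half turn about x gives the same grasp; the last joint's range is limited). The gripper opens to 85 mm and grips with 20 to 120 N. Pads are 22 mm wide; open, the fingers measure 114 mm over their backs; the gripper's body (76 mm by 85 mm) begins 54 mm behind the grasp point. The pads swing forward as they close: fully open they stand 13 mm farther back than shut.
Start: joints at [1.164, 0.32, 1.565, -0, 1.257, -0.02], TCP at [0.217, 0.533, 0.231] pointing down, gripper open.
Joint ranges: [-3.11, 3.11], [-0.84, 2.01], [0.21, 2.61], [-1.34, 4.49], [0.05, 2.63], [-2.56, 2.56]. Speed limits (rad/s): [2.57, 2.57, 3.14, 3.14, 3.14, 3.14].

## Interface

Orientations are given as a rotation vector (axis times angle).
In Python, from workcell import bot gives the robot as it stands.
- The arm moves only by the tool apply_moves, never from a script. Its argument "plan" is a list of rows, each a list of 5 numbers: the shift along the tool's x, y, z normalised to -1 to 1, where 1 is 0.5 m, then the turn about the tool's x normalised to -1 to 1, where 1 is 180 degrees, then the opening, from -1 (shut) to 1 (fully open). In form: [[tx, ty, tz, spin, fingers], ...]. A call has 1 to 10 rows; each row shifts and turns the commanded pose from where the row before left it, along the tool's axes as they then stand; what a row does not reach is not made up. A row lasts 1/8 s, in which the tool goes at most 62.5 mm and 10.7 degrees, less where a joint would pass 70% of its speed; a pose out of reach is approached as far as the arm can. A call with a number of a shift or a turn outside -1 to 1 is refused whole. A call with a gripper value outside its range is refused whole. The fingers move at their own pace and stop on an object; the grip force is fixed at half the most. Time passes only in rows, so rows that do not move let the fingers close. It gives the time, the measured TCP pose, the force and the opening at its end, in the units of the state.
- bot.read_state(): the state, without advancing time (a new reading comes with each control period).
- bot.grab_frame(name): name is "scene" or "top" or "wrist"; returns (picture, depth): 420x560x3 uint8, red, green, blue; 420x560 float32, m along the optical axis (not along the pixel's ray), 0 where there is no reading.
- bot.get_calibration(name): a dict with "fov_y" (degrees; the focal length in pixels is half the picture's height over the tangent of half this angle, whatever the lens; pixels are square), "cx", "cy" (the principal point, pixels), "R" (3x3) and "t" (3): a world point X has camera coordinates R X + t. Camera axes: x right, y down, z forward; pixel columns grow to the right and rows downward; lengths in m; the calibration is good to about 2 mm. A picture is of the moment at which its call begins: read the wrist's pose just before it. get_calibration takes no time and is no camera call; for the wrist camera it gives the pose at the moment of the call.
- bot.hand_in(): hands the job in, once; it reports no verdict.
The state is a dict: "t": time; "joints": joint angles; "qd": joint speeds; "joint_efforts": joint torques, N m; "tool_pos": TCP position; "tcp_rot": TCP orientation; "wrist_force": force on the tool from outside, world axes, zero at the start; "wrist_torque": the same for the moment, N m; "finger_gap": finger opening in m.
Only numpy, scipy, OpenCV 4.12 (cv2) and the standard library are available. Lean on these libraries where they do the work, as an engineer would, in place of code of your own. Each camera call takes 0.05 s, during which the arm holds its last target. There are 200 camera calls.

## Working session

There is one attempt and no reset: what is moved stays moved. The work goes in short steps, Python scripts to look and compute and a tool call to move; the robot and the scene stay as the last step left them, time stands still between calls to the robot, and variables do not carry over. Pictures are saved under pics/ and viewed, about 8 in all and at most 12, crops included, and the job is handed in when it is done.

Besides the shell and the picture viewer there is one more tool, called after "Call:" as name(argument=value, ...), one argument or row to a line, values as JSON. apply_moves: Moves the arm, as the interface text tells. Its arguments: {"type":"object","properties":{"plan":{"type":"array","items":{"type":"array","items":{"type":"number"}}}},"required":["plan"]}

```bash
mkdir -p pics
cat > h.py <<'E'
import numpy as np, cv2
from workcell import bot
def grab(n):
    c=bot.get_calibration(n); im,d=bot.grab_frame(n)
    return im,d,c
def K(c): return 210/np.tan(np.radians(c['fov_y'])/2)
def pts(d,c):
    f=K(c); v,u=np.mgrid[:420,:560]
    X=np.stack([(u-c['cx'])*d/f,(v-c['cy'])*d/f,d],-1)
    P=(X-np.array(c['t']))@np.array(c['R']); P[d==0]=np.nan
    return P
def save(n,im): cv2.imwrite('pics/'+n+'.png',cv2.cvtColor(im,cv2.COLOR_RGB2BGR))
E
python3 - <<'E'
from h import *
for n in ['scene','top']:
    im,d,c=grab(n); np.savez(n+'.npz',im=im,d=d,**{k:np.array(v) for k,v in c.items()})
    save(n,im); print(n,c,(d>0).mean())
print(bot.read_state())
E
```

```text
scene {'fov_y': 48.387866492889394, 'cx': 281.80070474077615, 'cy': 203.88038137922322, 'R': array([[-0.7847887 ,  0.61976271,  0.0009372 ],
       [ 0.3738649 ,  0.47461996, -0.79684436],
       [-0.49429924, -0.62500406, -0.6041839 ]]), 't': array([ 0.35413579, -0.09974019,  1.53834115])} 0.9686054421768707
top {'fov_y': 48.677862659803445, 'cx': 278.5727323377192, 'cy': 208.71294870579385, 'R': array([[ 1.00393273e-02, -9.99949547e-01, -3.38196519e-04],
       [-9.95617143e-01, -9.96438009e-03, -9.29904026e-02],
       [ 9.29823411e-02,  1.27027534e-03, -9.95666948e-01]]), 't': array([-0.01450575,  0.46183255,  1.17351254])} 0.9963647959183674
{'t': 0.1, 'joints': array([ 1.16396918e+00,  3.20258553e-01,  1.56554997e+00, -2.77528848e-05,
        1.25740535e+00, -2.00197288e-02]), 'qd': array([-0.00086157, -0.00015264, -0.00396142,  0.00106812, -0.00056335,
       -0.00042937]), 'joint_efforts': array([ 1.64494511e-03, -4.16403794e+01, -2.34705663e+01, -1.33296053e-04,
        4.76001864e-03, -1.41758392e-07]), 'tool_pos': array([0.21675969, 0.53212264, 0.23055151]), 'tcp_rot': array([-0.92065226,  1.36910161,  0.919169  ]), 'wrist_force': array([-0.16018137, -0.15666689,  0.02938416]), 'wrist_torque': array([ 0.02249198, -0.03586352,  0.06032574]), 'finger_gap': 0.08555862904186118}
```

View pics/scene.png

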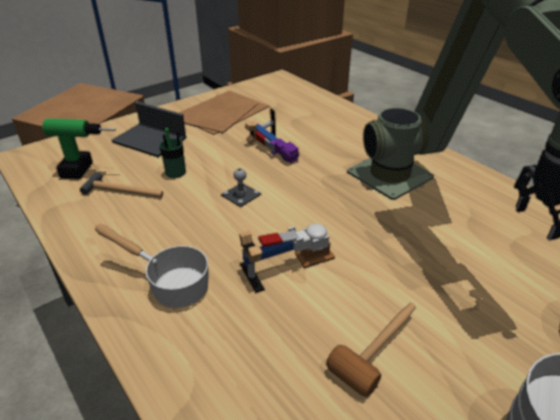

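View pics/top.png

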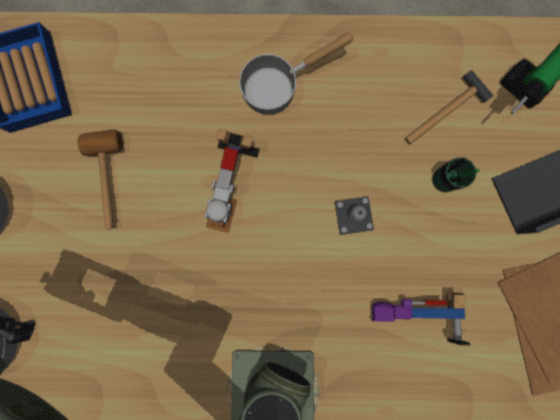

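Two candidates: the rest with a bare aluminium head (top 218,210; scene 316,235) and one with a purple head (top 395,312; scene 285,148). The aluminium one, standing on the beech block, fits; purple is excluded. The ball is at top (358,212), scene (240,175). Next I'll measure and crop to confirm.

Run:
```python
from h import *
def load(n):
    z=np.load(n+'.npz'); return z['im'],z['d'],{k:z[k] for k in ['fov_y','cx','cy','R','t']}
C={n:load(n) for n in ['scene','top']}
a=cv2.resize(C['top'][0][120:245,190:390],None,fx=4,fy=4,interpolation=cv2.INTER_CUBIC)[:, :800]
save('crop1',a)
b=cv2.resize(C['scene'][0][150:300,210:350],None,fx=4,fy=4,interpolation=cv2.INTER_CUBIC); save('crop2',b)
def ray(c,u,v):
    r=np.array([(u-c['cx'])/K(c),(v-c['cy'])/K(c),1])@c['R']; return -c['R'].T@c['t'],r/np.linalg.norm(r)
def tri(p,q):
    o1,r1=ray(C['scene'][2],*p);o2,r2=ray(C['top'][2],*q)
    A=np.stack([r1,-r2],1);s=np.linalg.lstsq(A,o2-o1,rcond=None)[0]
    x,y=o1+s[0]*r1,o2+s[1]*r2; return (x+y)/2,np.linalg.norm(x-y)
W={'scene':(slice(150,300),slice(210,350)),'top':(slice(120,245),slice(190,390))}
cen={}
for n in C:
    im,d,c=C[n];P=pts(d,c);hsv=cv2.cvtColor(im,cv2.COLOR_RGB2HSV).astype(int)
    w=np.zeros(d.shape,bool);w[W[n]]=1
    red=w&((hsv[...,0]<6)|(hsv[...,0]>174))&(hsv[...,1]>170)&(hsv[...,2]>90)
    red=cv2.morphologyEx(red.astype(np.uint8),cv2.MORPH_OPEN,np.ones((3,3)))>0
    v,u=np.nonzero(red); cen[n]=(u.mean(),v.mean());print(n,'red',cen[n],len(u),u.min(),u.max(),v.min(),v.max(),np.nanmedian(P[red],0))
    blue=w&(abs(hsv[...,0]-110)<14)&(hsv[...,1]>110)
    print('blue',blue.sum(),np.nanmedian(P[blue],0))
    grey=w&(hsv[...,1]<60)&(P[...,2]>.05)
    k,l,s,cc=cv2.connectedComponentsWithStats(grey.astype(np.uint8))
    for i in range(1,k):
        if s[i,4]>20: m=l==i;print('grey',s[i],cc[i],np.nanmedian(P[m],0),np.nanmax(P[m][:,2]))
    if n=='top':
        m=red; uv=P[m][:,:2];print('reddir',cv2.fitLine(uv[~np.isnan(uv[:,0])].astype(np.float32),cv2.DIST_L2,0,.01,.01).ravel())
        for z0,z1 in [(.045,.06),(.06,.07),(.07,.08),(.08,.09),(.09,.1),(.1,.11),(.11,.13)]:
            m=w&(P[...,2]>z0)&(P[...,2]<z1);q=P[m];v,u=np.nonzero(m)
            for nm,mm in [('rest',u<280),('ball',u>320)]:
                if mm.sum():print(z0,nm,mm.sum(),q[mm].mean(0).round(4),q[mm].min(0).round(4),q[mm].max(0).round(4))
print('tri red',tri(cen['scene'],cen['top']))
for n in C: # plate dark
    im,d,c=C[n];P=pts(d,c);w=np.zeros(d.shape,bool);w[(slice(185,245),slice(325,385)) if n=='top' else (slice(160,210),slice(215,270))]=1
    m=w&(im.max(2)<90)&(P[...,2]<.02);v,u=np.nonzero(m);r=cv2.minAreaRect(np.stack([u,v],1).astype(np.float32));print('plate',r)
    o,rr=ray(c,*r[0]);print(o+rr*(.008-o[2])/rr[2])
```

```text
scene red (np.float64(269.77358490566036), np.float64(238.62264150943398)) 159 260 280 234 243 [0.57894631 0.11604381 0.11223738]
blue 285 [0.57171679 0.1231538  0.07839162]
grey [234 169  12  14 123] [239.51219512 174.47154472] [ 0.45804908 -0.19536101  0.08388553] 0.09788632045081455
grey [279 223  50  28 912] [306.69078947 237.06798246] [0.48090472 0.14706624 0.08951522] 0.10696896316730556
grey [243 251   6  12  22] [244.27272727 255.54545455] [0.64338589 0.09859814 0.08656879] 0.08900123789301342
top red (np.float64(228.98431372549018), np.float64(158.45882352941177)) 255 222 236 148 169 [0.57347993 0.11004344 0.11447387]
blue 0 [nan nan nan]
grey [228 134  13  15 104] [234.38461538 140.90384615] [0.61927273 0.09928289 0.10297905] 0.10762730662558508
grey [205 169  29  54 999] [220.51951952 197.64364364] [0.47792395 0.12965478 0.09609756] 0.11138754735739864
grey [351 205  16  16 209] [358.46411483 212.51674641] [ 0.44738814 -0.20309185  0.09192206] 0.10193145944355184
reddir [ 0.9805276  -0.19638138  0.57308966  0.11010558]
0.045 rest 79 [0.4313 0.1398 0.0531] [0.4142 0.1078 0.
[... 584 characters left out ...]
4324 -0.2217  0.09  ] [ 0.4642 -0.1899  0.0999]
0.1 rest 494 [0.5529 0.1156 0.1042] [0.4306 0.0654 0.1   ] [0.641  0.1595 0.11  ]
0.1 ball 7 [ 0.4517 -0.2066  0.101 ] [ 0.4462 -0.2128  0.1002] [ 0.4558 -0.2006  0.1019]
0.11 rest 519 [0.5968 0.1054 0.1168] [0.5358 0.0559 0.1101] [0.6445 0.142  0.128 ]
tri red (array([0.57509428, 0.11077071, 0.10604186]), np.float64(0.0008002952875368083))
plate ((240.80770874023438, 194.5384521484375), (19.597488403320312, 33.117271423339844), 60.2551155090332)
[ 0.45627868 -0.19607949  0.008     ]
plate ((353.6270751953125, 215.13784790039062), (33.53195571899414, 33.63593292236328), 81.02737426757812)
[ 0.4483945  -0.20514411  0.008     ]
  return np.nanmean(a, axis, out=out, keepdims=keepdims)
```

View pics/crop1.png

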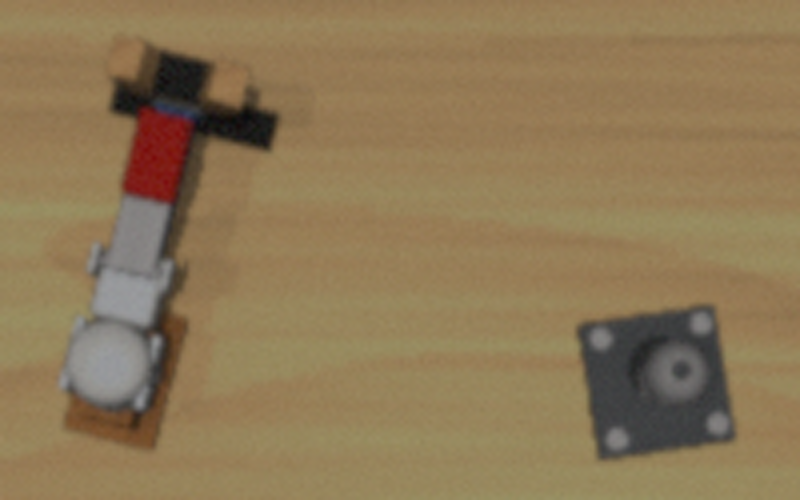

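View pics/crop2.png

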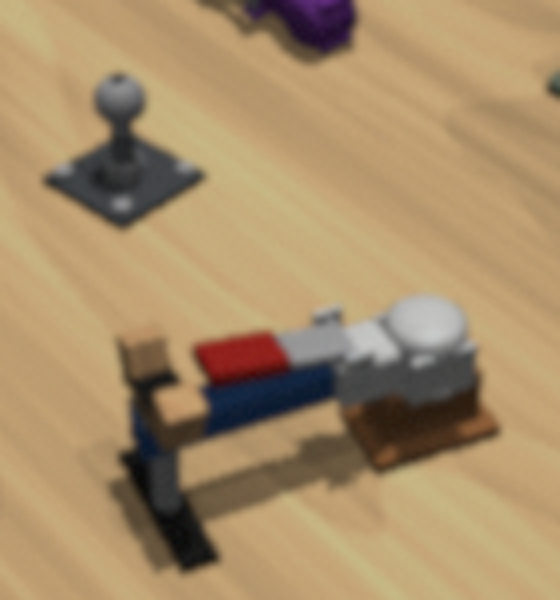

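The crops show the aluminium head with domed crown (crop1 ~107,362) standing on the beech block, with the red grip at (157,155), so it is the right rest. The bare ball on its plate is at (675,372). Next, a motion helper.

```bash
cat >> h.py <<'E'
from scipy.spatial.transform import Rotation as Ro
def goto(p,yaw=None):
    """needed total shift (row units) in tool axes & spin; yaw = dir of rest x axis, tool z || rest y"""
    s=bot.read_state(); R=Ro.from_rotvec(s['tcp_rot']).as_matrix()
    d=R.T@(np.array(p)-s['tool_pos'])/.5; sp=0
    if yaw is not None:
        a=np.array([-np.sin(yaw),np.cos(yaw),0]); v=R.T@a; sp=np.arctan2(-v[1],v[2]); sp=(sp+np.pi/2)%np.pi-np.pi/2
    print('pos',s['tool_pos'].round(4),'t',round(s['t'],2),'shift',d.round(4),'spin',round(sp/np.pi,4),'rows>=',np.ceil(np.linalg.norm(d)/.12),np.ceil(abs(sp/np.pi)/.055),'F',s['wrist_force'].round(1),'j6',s['joints'][5].round(2))
    return R
E
python3 - <<'E'
from h import *
print(goto((.50,.12,.30),np.arctan2(-.196,.98)).round(3))
s=bot.read_state();c=bot.get_calibration('wrist');R=Ro.from_rotvec(s['tcp_rot']).as_matrix()
print(c,'cam in tool',R.T@(-c['R'].T@c['t']-s['tool_pos']),'\ncam axes in tool',(c['R']@R).round(2))
E
```

```text
pos [0.2168 0.5321 0.2306] t 0.1 shift [-0.138  -0.8356 -0.5499] spin -0.0603 rows>= 9.0 2.0 F [-0.2 -0.2  0. ] j6 -0.02
[[-0.001 -0.926  0.377]
 [-0.001  0.377  0.926]
 [-1.     0.    -0.002]]
{'fov_y': 70.07687546199642, 'cx': 283.3640415588218, 'cy': 211.32737453019175, 'R': array([[ 0.37727452,  0.92609987, -0.00172267],
       [ 0.893202  , -0.36337993,  0.26484943],
       [ 0.24465104, -0.10145963, -0.96428824]]), 't': array([-0.57380185, -0.03443555,  0.37829176])} cam in tool [-0.14236175  0.06697034 -0.00035962] 
cam axes in tool [[ 0.   -0.    1.  ]
 [-0.26 -0.96 -0.  ]
 [ 0.96 -0.26 -0.  ]]
```

Call:
apply_moves(
  plan=[
    [-0.0138,-0.0836,-0.055,0,1],
    [-0.0138,-0.0836,-0.055,0,1],
    [-0.0138,-0.0836,-0.055,0,1],
    [-0.0138,-0.0836,-0.055,0,1],
    [-0.0138,-0.0836,-0.055,0,1],
    [-0.0138,-0.0836,-0.055,0,1],
    [-0.0138,-0.0836,-0.055,0,1],
    [-0.0138,-0.0836,-0.055,0,1],
    [-0.0138,-0.0836,-0.055,0,1],
    [-0.0138,-0.0836,-0.055,0,1],
  ],
)

```text
t: 1.35
tool_pos: [0.5008, 0.1186, 0.3002]
tcp_rot: [-0.919, 1.368, 0.92]
wrist_force: [1.6, 0.2, 0.4]
finger_gap: 0.0858
```

Call:
apply_moves(
  plan=[
    [0,0,0,-0.03,1],
    [0,0,0,-0.0303,1],
    [0,0,0,0,1],
    [0,0,0,0,1],
  ],
)

```text
t: 1.85
tool_pos: [0.5001, 0.1203, 0.3001]
tcp_rot: [-1.062, 1.297, 1.062]
wrist_force: [0.8, -0.4, -0.2]
finger_gap: 0.0854
```

Run:
```python
from h import *
goto((.575,.1105,.30),np.arctan2(-.196,.98))
im,d,c=grab('wrist');np.savez('w1.npz',im=im,d=d,**c);save('w1',im)
P=pts(d,c);hsv=cv2.cvtColor(im,cv2.COLOR_RGB2HSV).astype(int)
red=((hsv[...,0]<6)|(hsv[...,0]>174))&(hsv[...,1]>150)&(hsv[...,2]>80)
k,l,s,cc=cv2.connectedComponentsWithStats(red.astype(np.uint8))
for i in range(1,k):
    if s[i,4]>100:
        m=l==i;v,u=np.nonzero(m);r=cv2.boxPoints(cv2.minAreaRect(np.stack([u,v],1).astype(np.float32)))
        print(s[i],cc[i],r.tolist(),np.nanmedian(P[m],0))
        f=K(c);o=-c['R'].T@c['t']
        for q in list(r)+[cc[i]]:
            w=np.array([(q[0]-c['cx'])/f,(q[1]-c['cy'])/f,1])@c['R'];print((o+w*(.1025-o[2])/w[2]).round(4))
```

```text
pos [0.5001 0.1203 0.3001] t 1.85 shift [ 1.000e-04 -1.507e-01  1.030e-02] spin -0.0003 rows>= 2.0 1.0 F [ 0.8 -0.4 -0.2] j6 -1.16
[275 233  25  41 868] [287.69124424 252.88248848] [[275.0, 233.0], [299.0, 233.0], [299.0, 273.0], [275.0, 273.0]] [0.57415291 0.11054424 0.11262202]
[0.5503 0.0995 0.1025]
[0.5559 0.1277 0.1025]
[0.6078 0.118  0.1025]
[0.6019 0.0887 0.1025]
[0.5785 0.1095 0.1025]
```

View pics/w1.png

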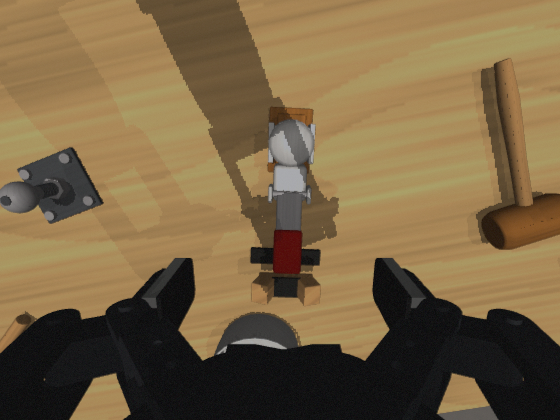

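The wrist view shows crown at (292,143), lever (289,212), red grip (288,253), saddle (287,290) and ball (20,197) at the left edge. The centres drift by about 4 px, so I'll refine the yaw.

Run:
```python
from h import *
def cast(c,u,v,z):
    r=np.array([(u-c['cx'])/K(c),(v-c['cy'])/K(c),1])@c['R']; o=-c['R'].T@c['t']; return o+r*(z-o[2])/r[2]
for n in ['w1','top']:
    z=np.load(n+'.npz');c={k:z[k] for k in ['fov_y','cx','cy','R','t']};im=z['im'];P=pts(z['d'],c)
    hsv=cv2.cvtColor(im,cv2.COLOR_RGB2HSV).astype(int)
    sl=(slice(100,310),slice(240,330)) if n=='w1' else (slice(120,245),slice(195,262))
    w=np.zeros(im.shape[:2],bool);w[sl]=1
    # all parts above 85 mm and x beyond the head: lateral midpoints in slices along x
    h=w&(P[...,2]>.082)&~np.isnan(P[...,2]);v,u=np.nonzero(h)
    X=np.array([cast(c,a,b,.100) for a,b in zip(u,v)])
    e=np.array([.98,-.196]);e/=np.linalg.norm(e);g=np.array([-e[1],e[0]])
    s=(X[:,:2]-[.4495,.1356])@e; y=(X[:,:2]-[.4495,.1356])@g
    for a in np.arange(-.03,.2,.01):
        m=(s>a)&(s<a+.01)
        if m.sum()>5:print(n,round(a,3),m.sum(),'mid',((y[m].min()+y[m].max())/2*1e3).round(1),'w',((y[m].max()-y[m].min())*1e3).round(1),'zmed',np.median(P[h][m][:,2]).round(4))
```

```text
w1 -0.03 76 mid -2.6 w 37.3 zmed 0.0908
w1 -0.02 437 mid 4.0 w 50.8 zmed 0.094
w1 -0.01 409 mid 3.6 w 50.2 zmed 0.0962
w1 0.0 414 mid 3.0 w 51.5 zmed 0.0965
w1 0.01 402 mid 2.6 w 51.0 zmed 0.0949
w1 0.02 272 mid 2.6 w 51.0 zmed 0.0894
w1 0.03 296 mid 1.5 w 38.0 zmed 0.0895
w1 0.04 285 mid 1.0 w 46.4 zmed 0.0897
w1 0.05 389 mid 1.6 w 50.2 zmed 0.0977
w1 0.06 301 mid 1.1 w 49.4 zmed 0.1001
w1 0.07 205 mid 5.2 w 38.9 zmed 0.1013
w1 0.08 204 mid 0.5 w 29.8 zmed 0.1027
w1 0.09 200 mid -0.0 w 28.9 zmed 0.1039
w1 0.1 216 mid 0.0 w 33.9 zmed 0.108
w1 0.11 223 mid -0.6 w 33.0 zmed 0.1103
w1 0.12 198 mid -1.2 w 34.4 zmed 0.1116
w1 0.13 228 mid -1.2 w 34.6 zmed 0.1128
w1 0.14 194 mid -1.7 w 33.7 zmed 0.1141
w1 0.15 250 mid -9.3 w 54.0 zmed 0.115
w1 0.16 397 mid -4.2 w 77.2 zmed 0.099
w1 0.17 475 mid -3.0 w 87.9 zmed 0.1099
w1 0.18 487 mid -3.0 w 88.4 zmed 0.1157
w1 0.19 355 mid -3.6 w 87.8 zmed 0.1175
top -0.03 28 mid 3.9 w 51.9 zmed 0.092
top -0.02 92 mid 3.4 w 52.5 zmed 0.0953
top -0.01 92 mid 2.9 w 53.1 zmed 0.0976
top 0.0 91 mid 2.3 w 52.6 zmed 0.0979
top 0.01 87 mid 2.1 w 52.6 zmed 0.0963
top 0.02 65 mid 1.1 w 52.1 zmed 0.0904
top 0.03 68 mid 2.0 w 39.3 zmed 0.0918
top 0.04 71 mid 2.1 w 47.5 zmed 0.0918
top 0.05 89 mid 2.3 w 51.5 zmed 0.0985
top 0.06 82 mid 2.0 w 51.5 zmed 0.1016
top 0.07 50 mid 2.3 w 29.5 zmed 0.1029
top 0.08 52 mid 2.3 w 30.0 zmed 0.1045
top 0.09 52 mid 1.8 w 30.6 zmed 0.1056
top 0.1 56 mid 2.5 w 33.5 zmed 0.1101
top 0.11 59 mid 2.0 w 34.1 zmed 0.1126
top 0.12 59 mid 1.7 w 34.1 zmed 0.1137
top 0.13 58 mid 1.5 w 34.1 zmed 0.1153
top 0.14 57 mid 1.2 w 34.1 zmed 0.116
top 0.15 52 mid 0.0 w 33.9 zmed 0.1148
top 0.16 96 mid -2.3 w 74.7 zmed 0.1018
top 0.17 142 mid 1.1 w 85.4 zmed 0.1163
top 0.18 142 mid 0.9 w 85.4 zmed 0.1158
top 0.19 71 mid 0.6 w 85.5 zmed 0.119
```

Run:
```python
from h import *
goto((.574,.1094,.083),np.radians(-13))
# ball estimate from saved views
def tri(A):
    M=np.zeros((3,3));b=np.zeros(3)
    for c,u,v in A:
        r=np.array([(u-c['cx'])/K(c),(v-c['cy'])/K(c),1])@c['R'];r/=np.linalg.norm(r);o=-c['R'].T@c['t'];Q=np.eye(3)-np.outer(r,r);M+=Q;b+=Q@o
    return np.linalg.solve(M,b)
A=[]
for n,(u0,u1,v0,v1) in {'top':(345,372,200,224),'scene':(228,250,164,186),'w1':(0,42,175,218)}.items():
    z=np.load(n+'.npz');c={k:z[k] for k in ['fov_y','cx','cy','R','t']};P=pts(z['d'],c)[v0:v1,u0:u1]
    m=(P[...,2]>.066)&(abs(P[...,0]-.452)<.04)&(abs(P[...,1]+.2)<.05);v,u=np.nonzero(m)
    (cx,cy),r=cv2.minEnclosingCircle(np.stack([u,v],1).astype(np.float32));print(n,cx+u0,cy+v0,r,m.sum(),np.nanmax(P[m][:,2]))
    A.append((c,cx+u0,cy+v0))
    q=P[m];S=np.c_[2*q,np.ones(len(q))];x=np.linalg.lstsq(S,(q**2).sum(1),rcond=None)[0];print('sphere',x[:3],np.sqrt(x[3]+x[:3]@x[:3]))
print(tri(A[:2]),tri(A),tri([A[0],A[2]]))
```

```text
pos [0.5001 0.1203 0.3002] t 1.9 shift [ 0.4343 -0.1493  0.0078] spin 0.0092 rows>= 4.0 1.0 F [0.2 1.3 0.5] j6 -1.16
top 358.3333330154419 212.5833330154419 8.090303421020508 209 0.10193145944355184
sphere [ 0.44895071 -0.20536638  0.08057119] 0.018297393081487416
scene 239.18181800842285 174.0 6.5461859703063965 137 0.09788632045081455
sphere [ 0.45237828 -0.20397377  0.0775564 ] 0.01787682916500659
w1 19.038461685180664 196.5 20.46257781982422 1027 0.09814289050460641
sphere [ 0.44933404 -0.20692727  0.07675887] 0.019410887486010497
[ 0.4499628  -0.20641927  0.0751351 ] [ 0.44952211 -0.20678922  0.07549388] [ 0.4488941  -0.20537609  0.07824334]
```

Call:
apply_moves(
  plan=[
    [0,-0.075,0.004,0,1],
    [0,-0.0743,0.0038,0,1],
    [0.1,0,0,0.0092,1],
    [0.1,0,0,0,1],
    [0.1,0,0,0,1],
    [0.07,0,0,0,1],
    [0.04,0,0,0,1],
    [0.0243,0,0,0,1],
    [0,0,0,0,1],
  ],
)

```text
t: 3.02
tool_pos: [0.574, 0.1095, 0.0827]
tcp_rot: [-1.041, 1.309, 1.041]
wrist_force: [-0.0, 0.4, -0.3]
finger_gap: 0.0857
```

Run:
```python
from h import *
goto((.574,.1094,.083),np.radians(-13))
im,d,c=grab('wrist');save('w2',im)
```

```text
pos [0.574  0.1095 0.0827] t 3.02 shift [-0.0006 -0.     -0.0001] spin 0.0002 rows>= 1.0 1.0 F [-0.   0.4 -0.3] j6 -1.18
```

View pics/w2.png

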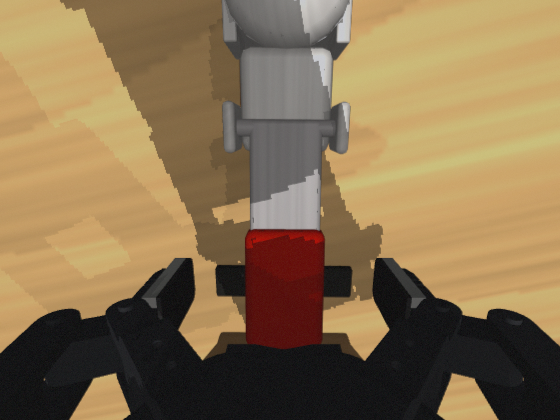

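The grip is centred (285,290) between the fingers (193 | 375) and straight. Closing.

Call:
apply_moves(
  plan=[
    [0,0,0,0,-1],
    [0,0,0,0,-1],
    [0,0,0,0,-1],
    [0,0,0,0,-1],
    [0,0,0,0,-1],
    [0,0,0,0,-1],
  ],
)

```text
t: 3.82
tool_pos: [0.5746, 0.1096, 0.0835]
tcp_rot: [-1.041, 1.307, 1.04]
wrist_force: [0.4, 1.2, 2.7]
finger_gap: 0.0334
```

Run:
```python
import numpy as np
# arc of grip point about pin: tool x = down, tool y = -rest x ; units of .5 m
r,t0=.070,.13
T=np.linspace(t0,1.25,13)
x=r*np.cos(T);z=r*np.sin(T)
for a,b in zip(np.diff(x),np.diff(z)): print([round(-b/.5,4),round(-a/.5,4)])
```

```text
[np.float64(-0.0129), np.float64(0.0023)]
[np.float64(-0.0126), np.float64(0.0035)]
[np.float64(-0.0122), np.float64(0.0046)]
[np.float64(-0.0117), np.float64(0.0058)]
[np.float64(-0.0111), np.float64(0.0068)]
[np.float64(-0.0105), np.float64(0.0078)]
[np.float64(-0.0097), np.float64(0.0088)]
[np.float64(-0.0088), np.float64(0.0096)]
[np.float64(-0.0079), np.float64(0.0104)]
[np.float64(-0.0069), np.float64(0.0111)]
[np.float64(-0.0058), np.float64(0.0117)]
[np.float64(-0.0047), np.float64(0.0122)]
```

Call:
apply_moves(
  plan=[
    [-0.0129,0.0023,0,0,-1],
    [-0.0126,0.0035,0,0,-1],
    [-0.0122,0.0046,0,0,-1],
    [-0.0117,0.0058,0,0,-1],
    [-0.0111,0.0068,0,0,-1],
  ],
)

```text
t: 4.45
tool_pos: [0.5627, 0.112, 0.1137]
tcp_rot: [-1.041, 1.308, 1.041]
wrist_force: [0.0, -0.1, -6.9]
finger_gap: 0.0331
```

Call:
apply_moves(
  plan=[
    [-0.0105,0.0078,0,0,-1],
    [-0.0097,0.0088,0,0,-1],
    [-0.0088,0.0096,0,0,-1],
    [-0.0079,0.0104,0,0,-1],
    [-0.0069,0.0111,0,0,-1],
    [-0.0058,0.0117,0,0,-1],
    [-0.0047,0.0122,0,0,-1],
    [0,0,0,0,-1],
  ],
)

```text
t: 5.45
tool_pos: [0.5277, 0.1201, 0.1407]
tcp_rot: [-1.041, 1.308, 1.041]
wrist_force: [0.3, 0.2, -7.6]
finger_gap: 0.0334
```

Call:
apply_moves(
  plan=[
    [0,0,0,0,1],
    [0,0,0,0,1],
    [0,0,0,0,1],
    [0,0,0,0,1],
    [0,0,0,0,1],
    [-0.06,0,0,0,1],
    [-0.1,0,0,0,1],
    [-0.1,0,0,0,1],
    [0,0,0,0,1],
  ],
)

```text
t: 6.58
tool_pos: [0.5303, 0.1204, 0.2751]
tcp_rot: [-1.043, 1.299, 1.036]
wrist_force: [0.7, 0.3, -0.7]
finger_gap: 0.0853
```

Run:
```python
from h import *
goto((.461,.1355,.046),np.radians(-13))
im,d,c=grab('wrist');P=pts(d,c);hsv=cv2.cvtColor(im,cv2.COLOR_RGB2HSV).astype(int)
red=((hsv[...,0]<6)|(hsv[...,0]>174))&(hsv[...,1]>150)&(hsv[...,2]>80)&(P[...,2]>.08)
q=P[red];print(len(q),q.min(0),q.max(0),np.median(q,0))
e=np.array([np.cos(np.radians(13)),-np.sin(np.radians(13))]);g=np.array([-e[1],e[0]])
# head side edges: points above .075
o=np.array([.450,.138]);s=(P[...,:2]-o)@e;y=(P[...,:2]-o)@g
for a in np.arange(-.025,.025,.01):
    m=(s>a)&(s<a+.01)&(P[...,2]>.075)&(abs(y)<.05);print(round(a,3),m.sum(),(y[m].min()*1e3).round(1),(y[m].max()*1e3).round(1),P[m][:,2].max().round(4))
m=(abs(y)<.02)&(P[...,2]>.077)&(s<.02);print('front',s[m].min())
save('w3',im)
im,d,c=grab('scene');save('s3',cv2.resize(im[140:290,210:370],None,fx=4,fy=4))
```

```text
pos [0.5303 0.1204 0.2751] t 6.58 shift [ 0.4569  0.1458 -0.0035] spin 0.0002 rows>= 4.0 1.0 F [ 0.7  0.3 -0.7] j6 -1.14
999 [0.51979471 0.10349353 0.10388882] [0.57281937 0.13745498 0.11104963] [0.53959359 0.1200361  0.10869228]
-0.025 585 -26.7 26.4 0.107
-0.015 571 -27.0 26.6 0.1059
-0.005 365 -25.9 25.3 0.1014
0.005 380 -19.0 19.6 0.0984
0.015 421 -24.2 24.7 0.1111
front -0.05212728735735484
```

View pics/s3.png

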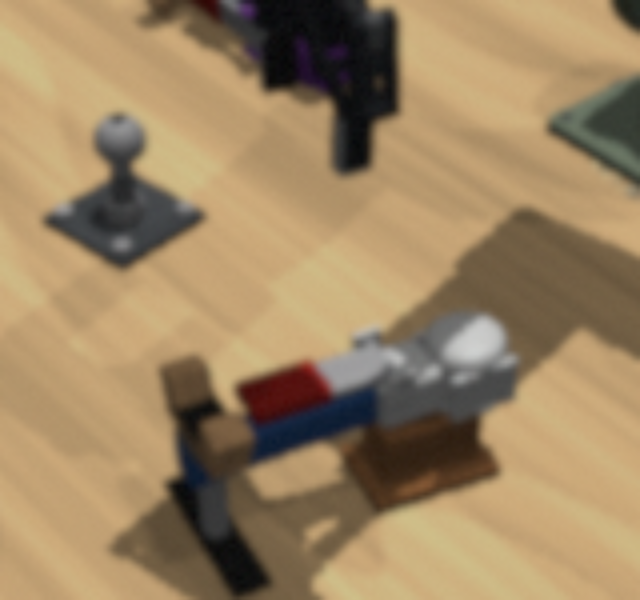

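The scene crop shows that the handle did not stay up. Gripped hard, the rest was carried along and set back about 30 mm towards the robot, head still on the block at (455,350). The wrist force of 7.6 N was the rest's own weight. I need a light grip that lets the handle turn in the pads, so first I'll measure the present pose.

```bash
cat > m.py <<'E'
from h import *
def slices(o,yawdeg,lo=-.04,hi=.21,zmin=.08,st=.01):
    im,d,c=grab('wrist');P=pts(d,c)
    e=np.array([np.cos(np.radians(yawdeg)),np.sin(np.radians(yawdeg))]);g=np.array([-e[1],e[0]])
    s=(P[...,:2]-o)@e;y=(P[...,:2]-o)@g
    hsv=cv2.cvtColor(im,cv2.COLOR_RGB2HSV).astype(int);red=((hsv[...,0]<6)|(hsv[...,0]>174))&(hsv[...,1]>150)&(hsv[...,2]>80)
    ok=(P[...,2]>zmin)&(P[...,2]<.2)&(abs(y)<.06)
    for a in np.arange(lo,hi,st):
        m=(s>a)&(s<a+st)&ok
        if m.sum()>8: print(f"{a*1e3:.0f} n{m.sum()} y {np.percentile(y[m],2)*1e3:.1f} {np.percentile(y[m],98)*1e3:.1f} z {np.median(P[m][:,2])*1e3:.1f} max {np.percentile(P[m][:,2],98)*1e3:.1f} red {red[m].mean():.2f}")
    m=red&ok;q=P[m];print('red c',q.mean(0).round(4),'s',np.percentile(s[m],[1,99]).round(4),'y',np.percentile(y[m],[1,99]).round(4))
    return im,P
E
python3 - <<'E'
from m import *
im,P=slices(np.array([.450,.138]),-13,lo=-.07,hi=.19)
save('w4',im)
E
```

```text
-60 n47 y -9.5 23.7 z 99.7 max 101.1 red 0.00
-50 n507 y -26.4 25.4 z 102.2 max 105.4 red 0.00
-40 n597 y -25.6 24.9 z 104.4 max 106.9 red 0.00
-30 n602 y -25.4 24.8 z 104.5 max 106.9 red 0.00
-20 n590 y -25.9 25.5 z 102.9 max 106.0 red 0.00
-10 n433 y -25.3 25.7 z 98.7 max 103.2 red 0.00
0 n383 y -18.2 19.0 z 96.1 max 97.8 red 0.00
10 n409 y -18.4 19.8 z 95.8 max 97.4 red 0.00
20 n501 y -22.6 24.0 z 96.0 max 110.0 red 0.00
30 n483 y -22.8 24.5 z 104.8 max 109.4 red 0.00
40 n307 y -20.8 17.0 z 104.9 max 108.5 red 0.00
50 n279 y -13.1 15.7 z 104.8 max 106.0 red 0.00
60 n271 y -13.3 15.8 z 104.7 max 106.2 red 0.00
70 n314 y -14.3 16.9 z 107.1 max 109.8 red 0.62
80 n307 y -14.4 18.1 z 108.7 max 110.2 red 0.90
90 n289 y -14.5 18.3 z 108.6 max 110.3 red 0.83
100 n286 y -14.7 18.5 z 108.7 max 109.9 red 0.59
110 n279 y -14.8 18.6 z 108.7 max 110.1 red 0.25
120 n156 y -13.7 18.6 z 108.4 max 110.1 red 0.16
130 n734 y -33.2 39.8 z 100.3 max 120.1 red 0.00
140 n695 y -38.3 43.1 z 116.6 max 123.0 red 0.00
150 n644 y -37.5 43.5 z 116.0 max 122.7 red 0.00
160 n278 y -37.8 43.2 z 115.0 max 122.0 red 0.00
red c [0.5405 0.1201 0.1086] s [0.0742 0.122 ] y [-0.0136  0.0159]
```

View pics/w4.png

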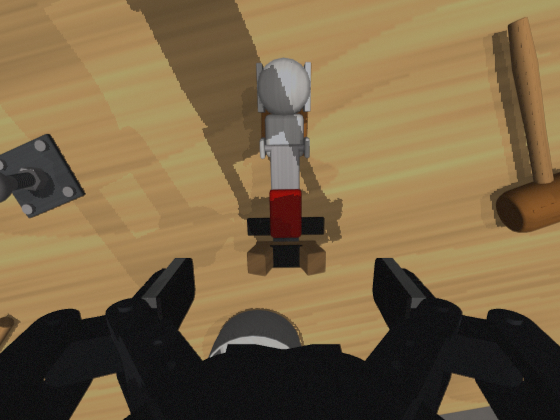

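Current view: head at (285,88), grip (286,213), saddle (286,258), yaw about −12°. The rest is pushed back 31 mm and its head sits on top of the stub. The handle is flat, with the grip from 71 to 125 mm. I'll re-approach near the outer end of the grip.

Run:
```python
from h import *
goto((.5596,.1147,.089),np.radians(-12))
```

```text
pos [0.5275 0.1198 0.2696] t 6.72 shift [ 0.361  -0.0654  0.0047] spin -0.0054 rows>= 4.0 1.0 F [-0.8 -0.3  0.4] j6 -1.14
```

Call:
apply_moves(
  plan=[
    [0,-0.0654,0.0047,-0.0054,1],
    [0.1,0,0,0,1],
    [0.1,0,0,0,1],
    [0.1,0,0,0,0.5],
    [0.061,0,0,0,0.1],
    [0,0,0,0,-0.1],
    [0,0,0,0,-0.1],
    [0,0,0,0,-0.18],
    [0,0,0,0,-0.18],
    [0,0,0,0,-0.18],
  ],
)

```text
t: 7.98
tool_pos: [0.5608, 0.115, 0.0908]
tcp_rot: [-1.054, 1.3, 1.053]
wrist_force: [0.2, 0.6, -0.6]
finger_gap: 0.0347
```

Call:
apply_moves(
  plan=[
    [0,0,0,0,-0.2],
    [0,0,0,0,-0.2],
    [0,0,0,0,-0.2],
  ],
)

```text
t: 8.35
tool_pos: [0.5605, 0.1149, 0.09]
tcp_rot: [-1.054, 1.301, 1.054]
wrist_force: [-0.4, -0.2, 0.8]
finger_gap: 0.0344
```

Call:
apply_moves(
  plan=[
    [0,0,0,0,-0.215],
    [0,0,0,0,-0.215],
    [-0.006,0,0,0,-0.215],
    [-0.006,0,0,0,-0.215],
    [0,0,0,0,-0.215],
  ],
)

```text
t: 8.98
tool_pos: [0.56, 0.115, 0.0959]
tcp_rot: [-1.053, 1.302, 1.055]
wrist_force: [-2.1, -0.1, -2.5]
finger_gap: 0.034
```

Call:
apply_moves(
  plan=[
    [-0.0095,0.001,0,0,-0.215],
    [-0.0095,0.0015,0,0,-0.215],
    [-0.0093,0.002,0,0,-0.215],
    [-0.0091,0.0025,0,0,-0.215],
    [-0.009,0.003,0,0,-0.215],
    [0,0,0,0,-0.215],
  ],
)

```text
t: 9.72
tool_pos: [0.5559, 0.116, 0.1198]
tcp_rot: [-1.054, 1.3, 1.053]
wrist_force: [-1.2, 0.2, -2.6]
finger_gap: 0.0338
```

Run:
```python
from m import *
print(bot.read_state()['wrist_force'],bot.read_state()['wrist_torque'])
im,P=slices(np.array([.450,.138]),-13,lo=-.07,hi=.19)
save('w5',im)
```

```text
[-1.21397338  0.15070731 -2.58553902] [-0.0197982   0.13038609  0.10016168]
-30 n13 y -26.8 26.5 z 87.8 max 90.7 red 0.00
-20 n2060 y -26.1 25.9 z 100.2 max 103.0 red 0.00
-10 n2586 y -25.7 25.4 z 97.0 max 102.1 red 0.00
0 n1566 y -18.1 18.8 z 97.9 max 99.6 red 0.00
10 n1663 y -18.7 20.1 z 99.3 max 101.1 red 0.00
20 n2088 y -23.3 24.4 z 109.7 max 115.8 red 0.00
30 n2297 y -22.8 24.3 z 112.7 max 116.9 red 0.00
40 n1427 y -19.9 17.3 z 115.4 max 117.5 red 0.00
50 n1349 y -13.0 15.2 z 118.4 max 120.4 red 0.00
60 n1420 y -12.8 15.4 z 121.3 max 125.4 red 0.07
70 n1646 y -14.5 17.5 z 127.9 max 130.1 red 0.98
80 n1622 y -14.5 18.3 z 130.8 max 133.1 red 0.97
90 n17361 y -53.6 56.4 z 187.0 max 199.6 red 0.09
100 n7696 y -45.3 49.2 z 174.7 max 199.5 red 0.19
110 n7459 y -46.6 50.8 z 178.3 max 199.0 red 0.17
120 n192 y -44.3 45.7 z 185.9 max 195.8 red 0.01
130 n2269 y -17.9 23.0 z 129.1 max 144.6 red 0.00
140 n1132 y -14.1 19.0 z 130.9 max 136.8 red 0.00
150 n15 y -1.9 8.0 z 131.2 max 131.9 red 0.00
red c [0.5415 0.1186 0.1331] s [0.0699 0.1187] y [-0.0141  0.0173]
```

The tail is lifting because the head now pivots on the stub's edge. I'll grip firmly, slide the rest back 31 mm so the socket drops over its stub (stable seat), then repeat the light grip.

Call:
apply_moves(
  plan=[
    [0,0,0,0,-0.3],
    [0,0,0,0,-0.3],
    [0.012,0,0,0,-0.3],
    [0.008,-0.01,0,0,-0.3],
    [0,-0.016,0,0,-0.3],
    [0,-0.016,0,0,-0.3],
    [0,-0.012,0,0,-0.3],
    [0,-0.008,0,0,-0.3],
    [0,0,0,0,-0.3],
  ],
)

```text
t: 10.9
tool_pos: [0.5863, 0.1093, 0.1083]
tcp_rot: [-1.054, 1.301, 1.053]
wrist_force: [0.8, 0.6, -4.4]
finger_gap: 0.0327
```

Run:
```python
from m import *
print(bot.read_state()['wrist_force'],bot.read_state()['wrist_torque'])
im,P=slices(np.array([.450,.138]),-13,lo=-.07,hi=.1)
```

```text
[ 0.824712    0.57412084 -4.40490546] [-0.11356886 -0.35137829  0.05243912]
10 n1388 y -26.2 26.1 z 94.1 max 97.4 red 0.00
20 n2493 y -25.3 25.3 z 91.2 max 96.2 red 0.00
30 n1709 y -18.3 18.9 z 89.6 max 91.2 red 0.00
40 n1733 y -18.5 19.6 z 89.8 max 91.3 red 0.00
50 n2045 y -22.8 24.4 z 90.7 max 104.4 red 0.00
60 n2315 y -22.9 24.6 z 100.7 max 104.6 red 0.00
70 n1429 y -19.7 16.0 z 103.4 max 105.4 red 0.00
80 n1344 y -12.7 15.6 z 106.2 max 108.3 red 0.00
90 n1353 y -12.5 15.8 z 109.1 max 111.2 red 0.00
red c [0.5721 0.1119 0.1213] s [0.1011 0.1499] y [-0.014   0.0177]
```

The head is seated again (crown about 97 mm, body level) and the handle stands at 0.28 rad. Continuing with a light grip.

Run:
```python
import numpy as np
r=.085
T=np.linspace(.28,1.26,15)
x=r*np.cos(T);z=r*np.sin(T)
for a,b in zip(np.diff(x),np.diff(z)): print([round(float(-b/.5),4),round(float(-a/.5),4)],end=' ')
```

```text
[-0.0113, 0.0037] [-0.011, 0.0045] [-0.0107, 0.0052] [-0.0103, 0.006] [-0.0099, 0.0067] [-0.0094, 0.0073] [-0.0088, 0.008] [-0.0082, 0.0086] [-0.0076, 0.0091] [-0.007, 0.0096] [-0.0063, 0.0101] [-0.0056, 0.0105] [-0.0048, 0.0109] [-0.004, 0.0112]
```

Call:
apply_moves(
  plan=[
    [0,0,0,0,-0.15],
    [0,0,0,0,-0.15],
    [0,0,0,0,-0.205],
    [0,0,0,0,-0.215],
    [0,0,0,0,-0.215],
  ],
)

```text
t: 11.58
tool_pos: [0.5864, 0.1094, 0.1097]
tcp_rot: [-1.054, 1.3, 1.053]
wrist_force: [1.1, -1.4, 2.5]
finger_gap: 0.0338
```

Call:
apply_moves(
  plan=[
    [-0.0113,0.0037,0,0,-0.215],
    [-0.011,0.0045,0,0,-0.215],
    [-0.0107,0.0052,0,0,-0.215],
    [-0.0103,0.006,0,0,-0.215],
    [0,0,0,0,-0.215],
  ],
)

```text
t: 12.2
tool_pos: [0.5756, 0.1117, 0.1313]
tcp_rot: [-1.053, 1.302, 1.055]
wrist_force: [-2.4, -1.4, -1.5]
finger_gap: 0.0337
```

Run:
```python
from m import *
print(bot.read_state()['wrist_force'],bot.read_state()['wrist_torque'])
im,P=slices(np.array([.450,.138]),-13,lo=-.04,hi=.13)
```

```text
[-2.4246341  -1.40397295 -1.46976646] [-0.07163995  0.27004447  0.06316442]
-10 n669 y -26.1 25.9 z 96.1 max 98.5 red 0.00
0 n2116 y -25.1 24.7 z 96.7 max 98.8 red 0.00
10 n2113 y -25.7 25.4 z 95.5 max 98.3 red 0.00
20 n1618 y -25.3 25.4 z 91.4 max 96.0 red 0.00
30 n1247 y -18.1 19.3 z 89.4 max 91.0 red 0.00
40 n1220 y -18.2 19.3 z 89.7 max 91.1 red 0.00
50 n1552 y -22.7 24.5 z 90.3 max 104.3 red 0.00
60 n1637 y -22.8 24.8 z 101.9 max 105.1 red 0.00
70 n1097 y -19.3 16.0 z 107.7 max 111.3 red 0.00
80 n1114 y -12.9 15.7 z 113.8 max 117.0 red 0.00
90 n1363 y -13.0 16.4 z 120.7 max 127.5 red 0.49
100 n1491 y -14.1 17.9 z 130.1 max 133.6 red 0.99
110 n9263 y -49.3 53.4 z 184.2 max 199.6 red 0.16
120 n5674 y -40.4 45.2 z 170.2 max 194.5 red 0.25
red c [0.5651 0.1134 0.1375] s [0.0957 0.1398] y [-0.0138  0.0173]
```

It works: handle at about 0.56 rad and the rest stays level. Continuing.

Call:
apply_moves(
  plan=[
    [-0.0099,0.0067,0,0,-0.215],
    [-0.0094,0.0073,0,0,-0.215],
    [-0.0088,0.008,0,0,-0.215],
    [-0.0082,0.0086,0,0,-0.215],
    [-0.0076,0.0091,0,0,-0.215],
    [0,0,0,0,-0.215],
  ],
)

```text
t: 13.0
tool_pos: [0.5568, 0.1158, 0.1533]
tcp_rot: [-1.054, 1.3, 1.054]
wrist_force: [0.1, -0.8, -4.6]
finger_gap: 0.0336
```

Call:
apply_moves(
  plan=[
    [-0.007,0.0096,0,0,-0.215],
    [-0.0063,0.0101,0,0,-0.215],
    [-0.0056,0.0105,0,0,-0.215],
    [-0.0048,0.0109,0,0,-0.215],
    [-0.004,0.0112,0,0,-0.215],
    [0,0,0,0,-0.215],
  ],
)

```text
t: 13.75
tool_pos: [0.5311, 0.1212, 0.1674]
tcp_rot: [-1.054, 1.3, 1.054]
wrist_force: [-0.6, -1.3, 1.8]
finger_gap: 0.0337
```

Run:
```python
from m import *
print(bot.read_state()['wrist_force'],bot.read_state()['wrist_torque'])
im,P=slices(np.array([.450,.138]),-13,lo=-.04,hi=.13)
```

```text
[-0.61213357 -1.30031449  1.76710538] [-0.22978985 -0.05918389 -0.02375818]
-30 n83 y -9.6 8.4 z 91.1 max 93.0 red 0.00
-20 n1007 y -26.4 25.5 z 93.7 max 97.2 red 0.00
-10 n1180 y -25.9 24.7 z 96.2 max 98.5 red 0.00
0 n1144 y -25.1 25.0 z 96.6 max 98.7 red 0.00
10 n1112 y -25.9 25.6 z 95.5 max 98.3 red 0.00
20 n757 y -25.4 25.6 z 91.5 max 95.9 red 0.00
30 n744 y -17.9 19.5 z 89.5 max 91.1 red 0.00
40 n714 y -18.0 19.2 z 89.6 max 91.0 red 0.00
50 n1139 y -22.9 24.5 z 90.5 max 104.0 red 0.00
60 n1353 y -22.3 24.5 z 111.2 max 126.4 red 0.00
70 n3647 y -27.5 30.2 z 159.5 max 198.5 red 0.00
80 n2966 y -15.4 18.5 z 176.2 max 196.7 red 0.01
90 n1157 y -15.2 18.6 z 185.5 max 195.0 red 0.58
100 n10 y -10.9 -6.8 z 182.0 max 182.8 red 0.00
red c [0.5411 0.1192 0.1858] s [0.0897 0.0975] y [-0.0117  0.0155]
```

Call:
apply_moves(
  plan=[
    [0,0,0,0,0],
    [0,0,0,0,0.5],
    [0,0,0,0,1],
    [0,0,0,0,1],
    [-0.05,0,0,0,1],
    [-0.08,0,0,0,1],
    [-0.05,0,0,0,1],
    [0,0,0,0,1],
  ],
)

```text
t: 14.8
tool_pos: [0.5325, 0.1213, 0.2586]
tcp_rot: [-1.055, 1.297, 1.051]
wrist_force: [-0.2, -0.8, -0.6]
finger_gap: 0.0852
```

Run:
```python
from m import *
im,P=slices(np.array([.450,.138]),-13,lo=-.04,hi=.1)
goto((.4578,.1359,.046),np.radians(-12))
```

```text
-30 n47 y -8.8 9.9 z 90.5 max 92.9 red 0.00
-20 n504 y -26.5 25.6 z 93.4 max 96.9 red 0.00
-10 n582 y -25.6 25.4 z 96.0 max 98.6 red 0.00
0 n579 y -25.2 25.1 z 96.6 max 98.9 red 0.00
10 n562 y -25.8 25.3 z 95.5 max 98.5 red 0.00
20 n397 y -24.9 25.4 z 91.3 max 95.9 red 0.00
30 n377 y -18.4 19.4 z 89.4 max 91.1 red 0.00
40 n376 y -18.4 19.7 z 89.5 max 91.0 red 0.00
50 n545 y -22.4 24.3 z 90.4 max 104.1 red 0.00
60 n618 y -22.5 24.6 z 109.5 max 126.0 red 0.00
70 n755 y -14.7 17.1 z 148.8 max 161.5 red 0.43
80 n852 y -14.5 17.4 z 174.3 max 185.4 red 0.00
90 n499 y -15.0 17.5 z 185.2 max 187.1 red 0.30
100 n14 y -13.3 -2.8 z 182.1 max 182.6 red 0.00
red c [0.5278 0.1202 0.1595] s [0.0714 0.0946] y [-0.0134  0.0157]
pos [0.5316 0.1211 0.2569] t 14.85 shift [ 0.4217  0.1509 -0.002 ] spin 0.0 rows>= 4.0 1.0 F [-0.4  0.  -0.6] j6 -1.16
```

Call:
apply_moves(
  plan=[
    [0,0.075,-0.001,0,1],
    [0,0.072,-0.001,0,1],
    [0.1,0,0,0,1],
    [0.1,0,0,0,1],
    [0.1,0,0,0,1],
    [0.07,0,0,0,1],
    [0.03,0,0,0,1],
    [0.0217,0,0,0,1],
    [0,0,0,0,1],
  ],
)

```text
t: 15.98
tool_pos: [0.4585, 0.1351, 0.0448]
tcp_rot: [-1.053, 1.303, 1.055]
wrist_force: [-0.6, -0.3, 0.1]
finger_gap: 0.0851
```

Run:
```python
from h import *
goto((.4598,.1358,.046),np.radians(-12))
im,d,c=grab('wrist');P=pts(d,c)
save('w6',im)
```

```text
pos [0.4585 0.1351 0.0448] t 15.97 shift [-0.0024 -0.0023  0.0018] spin 0.0 rows>= 1.0 1.0 F [-0.6 -0.3  0.1] j6 -1.1
```

View pics/w6.png

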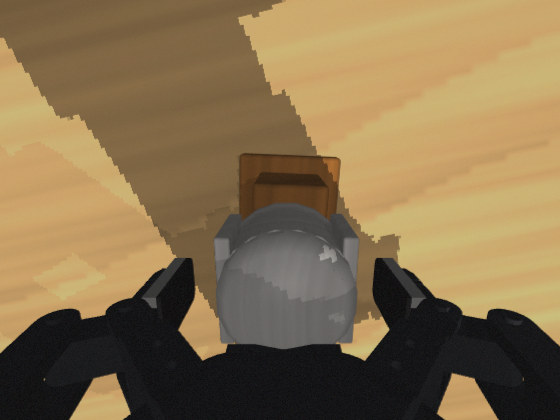

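The head is centred (286,280) between the fingers and nothing touches. Closing, then a straight lift in small steps.

Call:
apply_moves(
  plan=[
    [0,0,0,0,0.2],
    [0,0,0,0,-1],
    [0,0,0,0,-1],
    [0,0,0,0,-1],
    [0,0,0,0,-1],
    [0,0,0,0,-1],
  ],
)

```text
t: 16.77
tool_pos: [0.46, 0.1357, 0.0467]
tcp_rot: [-1.054, 1.299, 1.053]
wrist_force: [-1.1, 1.0, 5.9]
finger_gap: 0.0537
```

Call:
apply_moves(
  plan=[
    [-0.02,0,0,0,-1],
    [-0.03,0,0,0,-1],
    [-0.04,0,0,0,-1],
    [-0.05,0,0,0,-1],
    [-0.05,0,0,0,-1],
    [0,0,0,0,-1],
    [0,0,0,0,-1],
  ],
)

```text
t: 17.65
tool_pos: [0.4579, 0.135, 0.1395]
tcp_rot: [-1.053, 1.304, 1.055]
wrist_force: [-1.4, 0.4, -7.5]
finger_gap: 0.0533
```

Run:
```python
from h import *
s=bot.read_state();print(s['wrist_force'],s['wrist_torque'])
im,d,c=grab('scene');save('s7',cv2.resize(im[120:290,210:410],None,fx=4,fy=4)[:600])
```

```text
[-1.36201211  0.42223916 -7.48347944] [ 0.07238725  0.27236928 -0.01758741]
```

View pics/s7.png

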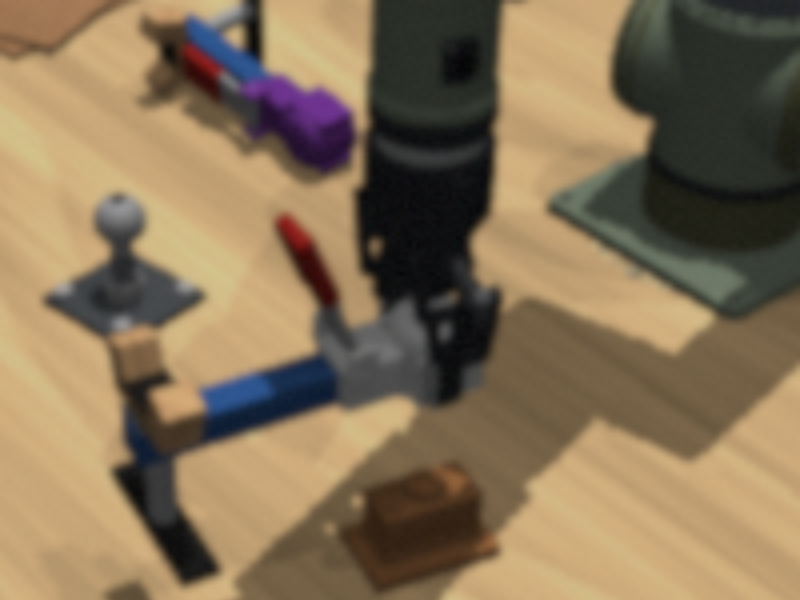

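The rest is lifted clear of the block with its handle up (red at 305,260), held at the head. I'll check it for droop and plan the traverse.

Run:
```python
from h import *
e=np.array([np.cos(np.radians(12)),-np.sin(np.radians(12))]);g=np.array([-e[1],e[0]])
s0=bot.read_state()['tool_pos']; o=s0[:2]-.010*e
for n in ['scene','top']:
    im,d,c=grab(n);P=pts(d,c);hsv=cv2.cvtColor(im,cv2.COLOR_RGB2HSV).astype(int)
    s=(P[...,:2]-o)@e;y=(P[...,:2]-o)@g
    m=(abs(y)<.014)&(s>.06)&(s<.165)&(P[...,2]>.06)&(abs(hsv[...,0]-110)<14)&(hsv[...,1]>100)
    for a in np.arange(.06,.165,.015):
        k=m&(s>a)&(s<a+.015)
        if k.sum()>3:print(n,a.round(3),k.sum(),np.percentile(P[k][:,2],90).round(4))
    k=(s>.155)&(s<.21)&(abs(y)<.06)&(P[...,2]>.08)
    print('saddle',k.sum(),np.percentile(P[k][:,2],[95,99]),'s',s[k].min(),s[k].max(),'y',np.percentile(y[k],[1,99]))
goto((.4492+.0098,-.2062-.0021,.1395),np.radians(-12))
```

```text
scene 0.06 5 0.1719
scene 0.075 44 0.176
scene 0.09 41 0.1759
scene 0.105 49 0.1764
scene 0.12 52 0.1763
scene 0.135 44 0.1766
scene 0.15 10 0.1746
saddle 988 [0.21132191 0.21326948] s 0.1550591393958999 0.20137595265157823 y [-0.04756551  0.05670826]
top 0.075 11 0.1771
top 0.09 22 0.1801
top 0.105 35 0.1787
top 0.12 69 0.1796
top 0.135 66 0.179
top 0.15 75 0.1797
saddle 887 [0.21413784 0.21594948] s 0.1550639033801106 0.1946505719733126 y [-0.05114781  0.05393193]
pos [0.4584 0.1351 0.1395] t 17.8 shift [ 5.000e-04 -1.440e-01 -6.715e-01] spin 0.0 rows>= 6.0 1.0 F [ 0.3  1.3 -7.2] j6 -1.1
```

The rest hangs level. I'll stop short of the ball to measure the ball and the held crown with the same wrist camera.

Call:
apply_moves(
  plan=[
    [-0.01,-0.01,-0.05,0,-1],
    [0,-0.02,-0.09,0,-1],
    [0,-0.02,-0.09,0,-1],
    [0,-0.02,-0.09,0,-1],
    [0,-0.02,-0.09,0,-1],
    [0,-0.0065,-0.04,0,-1],
    [0,0,0,0,-1],
    [0,0,0,0,-1],
  ],
)

```text
t: 18.8
tool_pos: [0.4594, -0.0942, 0.1453]
tcp_rot: [-1.052, 1.302, 1.055]
wrist_force: [-0.2, -0.1, -6.7]
finger_gap: 0.0536
```

```bash
cat > b.py <<'E'
from h import *
from scipy.optimize import least_squares
def sph(q,r=None):
    f=(lambda x:np.linalg.norm(q-x[:3],axis=1)-r) if r else (lambda x:np.linalg.norm(q-x[:3],axis=1)-x[3])
    return least_squares(f,np.r_[q.mean(0)-[0,0,.015],.03],loss='soft_l1',f_scale=.001).x
def ball(n):
    im,d,c=grab(n);P=pts(d,c);b=np.array([.4492,-.206])
    m=(np.linalg.norm(P[...,:2]-b,axis=-1)<.024)&(P[...,2]>.068)&(P[...,2]<.108)
    v,u=np.nonzero(m)
    print(n,'ball',m.sum(),u.min(),u.max(),v.min(),v.max(),sph(P[m],.020)[:3].round(4))
    s=bot.read_state();R=Ro.from_rotvec(s['tcp_rot']).as_matrix()
    T=(P-s['tool_pos'])@R   # tool frame
    m=(abs(T[...,2])<.02)&(T[...,1]>-.012)&(T[...,1]<.03)&(T[...,0]<-.040)&(T[...,0]>-.058)
    print('crown',m.sum(),T[m].min(0).round(4),T[m].max(0).round(4),sph(T[m]*[-1,1,1]).round(4))
    m=(abs(T[...,2])<.022)&(T[...,0]>-.04)&(T[...,0]<0)&(abs(T[...,1]-.033)<.01)
    if m.sum():print('front y',m.sum(),np.percentile(T[m][:,1],[5,50,95]).round(4))
E
python3 - <<'E'
from b import *
ball('wrist');ball('top');ball('scene')
goto((.4492+.0098,-.2062-.0021,.1395),np.radians(-12))
E
```

```text
wrist ball 2468 103 162 214 267 [ 0.4495 -0.2076  0.0761]
crown 11323 [-0.0526 -0.0119 -0.02  ] [-0.04  0.03  0.02] [-0.0012  0.0068 -0.0006  0.0527]
front y 3229 [0.0246 0.0309 0.034 ]Traceback (most recent call last):
  File "<stdin>", line 2, in <module>
  File "b.py", line 10, in ball
    print(n,'ball',m.sum(),u.min(),u.max(),v.min(),v.max(),sph(P[m],.020)[:3].round(4))
                           ~~~~~^^
    return umr_minimum(a, axis, None, out, keepdims, initial, where)
ValueError: zero-size array to reduction operation minimum which has no identity
```

Run:
```python
from h import *
im,d,c=grab('wrist');P=pts(d,c);s=bot.read_state();R=Ro.from_rotvec(s['tcp_rot']).as_matrix();T=(P-s['tool_pos'])@R
for a in np.arange(-.056,.0,.004):
    m=(abs(T[...,2])<.012)&(T[...,0]>a)&(T[...,0]<a+.004)&(T[...,1]>.01)&(T[...,1]<.045)
    if m.sum()>5:print('x',a.round(3),m.sum(),np.percentile(T[m][:,1],[5,50,95]).round(4))
m=(abs(T[...,2])<.006)
for a in np.arange(-.02,.04,.004):
    k=m&(T[...,1]>a)&(T[...,1]<a+.004)&(T[...,0]<-.03)&(T[...,0]>-.06)
    if k.sum()>5:print('y',a.round(3),k.sum(),np.median(T[k][:,0]).round(4))
b=np.array([.4495,-.2076]);m=(np.linalg.norm(P[...,:2]-b,axis=-1)<.024)&(P[...,2]>.06)&(P[...,2]<.108)
q=P[m];print(q.min(0),q.max(0))
v,u=np.nonzero(m);print(cv2.minEnclosingCircle(np.stack([u,v],1).astype(np.float32)),c['cx'],c['cy'])
```

```text
x -0.052 3060 [0.0109 0.0182 0.026 ]
x -0.048 1314 [0.0232 0.0281 0.0312]
x -0.044 482 [0.0295 0.0316 0.0329]
x -0.04 273 [0.0306 0.0325 0.0335]
x -0.036 186 [0.0309 0.0328 0.0335]
x -0.032 174 [0.0309 0.0327 0.0335]
x -0.028 164 [0.031  0.0327 0.0335]
x -0.024 142 [0.031  0.0327 0.0334]
x -0.02 139 [0.031  0.0329 0.0335]
x -0.016 113 [0.031  0.0328 0.0334]
x -0.012 283 [0.0313 0.0332 0.0347]
x -0.008 126 [0.0326 0.0344 0.0352]
x -0.004 33 [0.0329 0.0346 0.0351]
y -0.012 179 -0.0488
y -0.008 251 -0.0499
y -0.004 307 -0.0504
y 0.0 322 -0.0506
y 0.004 338 -0.0507
y 0.008 357 -0.0507
y 0.012 367 -0.0506
y 0.016 413 -0.0503
y 0.02 443 -0.0493
y 0.024 444 -0.0481
y 0.028 517 -0.0456
y 0.032 459 -0.0384
[ 0.42940205 -0.22391467  0.06472027] [ 0.46853041 -0.18688834  0.09783639]
((132.11207580566406, 239.0), 29.724031448364258) 283.3640415588218 211.32737453019175
```

Run:
```python
from h import *
z=np.load('top.npz');c={k:z[k] for k in ['fov_y','cx','cy','R','t']}
r=np.array([(358.4-c['cx'])/K(c),(212.55-c['cy'])/K(c),1])@c['R'];o=-c['R'].T@c['t'];print(o+r*(.077-o[2])/r[2])
goto((.4582,-.2082,.100),np.radians(-12))
```

```text
[ 0.44928332 -0.20576844  0.077     ]
pos [ 0.4597 -0.0939  0.1456] t 18.95 shift [ 0.0912 -0.0443 -0.2244] spin 0.0005 rows>= 3.0 1.0 F [ 0.   0.3 -7.4] j6 -1.59
```

Call:
apply_moves(
  plan=[
    [0,-0.015,-0.07,0,-1],
    [0,-0.015,-0.08,0,-1],
    [0,-0.0143,-0.0744,0,-1],
    [0,0,0,0,-1],
    [0.04,0,0,0,-1],
    [0.03,0,0,0,-1],
    [0.0212,0,0,0,-1],
    [0,0,0,0,-1],
  ],
)

```text
t: 19.95
tool_pos: [0.4578, -0.2084, 0.0994]
tcp_rot: [-1.053, 1.301, 1.056]
wrist_force: [-0.3, -0.4, -7.1]
finger_gap: 0.0535
```

Run:
```python
from h import *
s=bot.read_state();print(s['wrist_force'],s['wrist_torque'])
goto((.4582,-.2082,.100),np.radians(-12))
```

```text
[-0.33726977 -0.38143456 -7.13154874] [0.06518847 0.28441472 0.02087041]
pos [ 0.4578 -0.2084  0.0994] t 19.95 shift [-0.0012 -0.0008  0.0005] spin 0.0003 rows>= 1.0 1.0 F [-0.3 -0.4 -7.1] j6 -1.81
```

Now down in 2 mm steps, watching the force.

Call:
apply_moves(
  plan=[
    [0.004,0,0,0,-1],
    [0.004,0,0,0,-1],
    [0.004,0,0,0,-1],
    [0,0,0,0,-1],
  ],
)

```text
t: 20.45
tool_pos: [0.4581, -0.2091, 0.0942]
tcp_rot: [-1.053, 1.301, 1.054]
wrist_force: [1.6, -0.0, -7.3]
finger_gap: 0.0531
```

Call:
apply_moves(
  plan=[
    [0.004,0,0,0,-1],
    [0.004,0,0,0,-1],
    [0,0,0,0,-1],
  ],
)

```text
t: 20.82
tool_pos: [0.458, -0.209, 0.09]
tcp_rot: [-1.053, 1.301, 1.054]
wrist_force: [0.2, -0.1, -7.6]
finger_gap: 0.0534
```

Call:
apply_moves(
  plan=[
    [0.004,0,0,0,-1],
    [0.004,0,0,0,-1],
    [0,0,0,0,-1],
  ],
)

```text
t: 21.2
tool_pos: [0.4581, -0.209, 0.086]
tcp_rot: [-1.053, 1.301, 1.054]
wrist_force: [-0.4, -0.4, -7.9]
finger_gap: 0.0533
```

Call:
apply_moves(
  plan=[
    [0.004,0,0,0,-1],
    [0.004,0,0,0,-1],
    [0,0,0,0,-1],
  ],
)

```text
t: 21.58
tool_pos: [0.458, -0.209, 0.082]
tcp_rot: [-1.053, 1.301, 1.054]
wrist_force: [0.2, -0.4, -6.3]
finger_gap: 0.0533
```

Call:
apply_moves(
  plan=[
    [0.004,0,0,0,-1],
    [0.004,0,0,0,-1],
    [0,0,0,0,-1],
  ],
)

```text
t: 21.95
tool_pos: [0.458, -0.209, 0.078]
tcp_rot: [-1.053, 1.301, 1.054]
wrist_force: [-1.3, -0.5, -7.9]
finger_gap: 0.0537
```

Call:
apply_moves(
  plan=[
    [0.004,0,0,0,-1],
    [0,0,0,0,-1],
  ],
)

```text
t: 22.2
tool_pos: [0.4577, -0.2088, 0.0759]
tcp_rot: [-1.053, 1.301, 1.055]
wrist_force: [-1.6, 0.5, -7.2]
finger_gap: 0.0532
```

Call:
apply_moves(
  plan=[
    [0.004,0,0,0,-1],
    [0,0,0,0,-1],
  ],
)

```text
t: 22.45
tool_pos: [0.4575, -0.2088, 0.0738]
tcp_rot: [-1.053, 1.302, 1.055]
wrist_force: [-3.4, -0.3, -7.6]
finger_gap: 0.0534
```

A lateral force of −3.4 N in x shows the socket wall touching the ball. I'll ease 1 mm towards the robot and go on.

Call:
apply_moves(
  plan=[
    [0,0.002,0,0,-1],
    [0,0,0,0,-1],
  ],
)

```text
t: 22.7
tool_pos: [0.4574, -0.2089, 0.0743]
tcp_rot: [-1.054, 1.301, 1.053]
wrist_force: [-0.7, 1.3, -7.3]
finger_gap: 0.0535
```

Call:
apply_moves(
  plan=[
    [0.003,0,0,0,-1],
    [0,0,0,0,-1],
  ],
)

```text
t: 22.95
tool_pos: [0.4573, -0.2089, 0.0727]
tcp_rot: [-1.054, 1.301, 1.054]
wrist_force: [-1.4, 0.8, -7.0]
finger_gap: 0.0531
```

Call:
apply_moves(
  plan=[
    [0.003,0,0,0,-1],
    [0,0,0,0,-1],
  ],
)

```text
t: 23.2
tool_pos: [0.4573, -0.2089, 0.0711]
tcp_rot: [-1.054, 1.301, 1.054]
wrist_force: [-1.2, 0.6, -7.9]
finger_gap: 0.0532
```

Call:
apply_moves(
  plan=[
    [0.003,0,0,0,-1],
    [0,0,0,0,-1],
  ],
)

```text
t: 23.45
tool_pos: [0.4572, -0.2089, 0.0696]
tcp_rot: [-1.054, 1.301, 1.054]
wrist_force: [-1.9, 0.8, -7.7]
finger_gap: 0.0533
```

Call:
apply_moves(
  plan=[
    [0.003,0.001,0,0,-1],
    [0,0,0,0,-1],
  ],
)

```text
t: 23.7
tool_pos: [0.4572, -0.2088, 0.0682]
tcp_rot: [-1.054, 1.3, 1.053]
wrist_force: [0.1, 1.1, -8.0]
finger_gap: 0.0532
```

Call:
apply_moves(
  plan=[
    [0.003,0,0,0,-1],
    [0,0,0,0,-1],
  ],
)

```text
t: 23.95
tool_pos: [0.4572, -0.2088, 0.0669]
tcp_rot: [-1.054, 1.3, 1.053]
wrist_force: [0.4, 1.3, -7.4]
finger_gap: 0.0535
```

Call:
apply_moves(
  plan=[
    [0.003,0,0,0,-1],
    [0,0,0,0,-1],
  ],
)

```text
t: 24.2
tool_pos: [0.4573, -0.2088, 0.0656]
tcp_rot: [-1.054, 1.3, 1.052]
wrist_force: [0.3, 3.2, -2.1]
finger_gap: 0.0535
```

Call:
apply_moves(
  plan=[
    [0.002,0,0,0,-1],
    [0,0,0,0,-1],
  ],
)

```text
t: 24.45
tool_pos: [0.4572, -0.2088, 0.0644]
tcp_rot: [-1.054, 1.3, 1.053]
wrist_force: [1.8, 3.3, -1.0]
finger_gap: 0.0532
```

Call:
apply_moves(
  plan=[
    [0.002,0,0,0,-1],
    [0,0,0,0,-1],
  ],
)

```text
t: 24.7
tool_pos: [0.4572, -0.2088, 0.0631]
tcp_rot: [-1.054, 1.3, 1.053]
wrist_force: [2.2, 3.1, -3.5]
finger_gap: 0.0533
```

The detents start at TCP 0.0656, so home should be near 0.058. Going on gently.

Call:
apply_moves(
  plan=[
    [0.002,0,0.001,0,-1],
    [0,0,0,0,-1],
  ],
)

```text
t: 24.95
tool_pos: [0.4571, -0.2087, 0.0617]
tcp_rot: [-1.055, 1.301, 1.053]
wrist_force: [3.9, -1.1, -8.1]
finger_gap: 0.0536
```

Call:
apply_moves(
  plan=[
    [0.002,0,0,0,-1],
    [0,0,0,0,-1],
  ],
)

```text
t: 25.2
tool_pos: [0.457, -0.2087, 0.0609]
tcp_rot: [-1.054, 1.301, 1.053]
wrist_force: [3.1, -2.1, -9.1]
finger_gap: 0.0537
```

Call:
apply_moves(
  plan=[
    [0.002,0,0,0,-1],
    [0,0,0,0,-1],
  ],
)

```text
t: 25.45
tool_pos: [0.457, -0.2086, 0.06]
tcp_rot: [-1.054, 1.301, 1.053]
wrist_force: [3.7, -2.9, -8.2]
finger_gap: 0.0534
```

Call:
apply_moves(
  plan=[
    [0.002,0,0,0,-1],
    [0,0,0,0,-1],
  ],
)

```text
t: 25.7
tool_pos: [0.4566, -0.2085, 0.0589]
tcp_rot: [-1.054, 1.301, 1.054]
wrist_force: [3.1, -3.8, -9.8]
finger_gap: 0.054
```

Call:
apply_moves(
  plan=[
    [0.002,0,0,0,-1],
    [0,0,0,0,-1],
  ],
)

```text
t: 25.95
tool_pos: [0.4567, -0.2085, 0.0587]
tcp_rot: [-1.054, 1.301, 1.054]
wrist_force: [-0.4, -3.5, -0.6]
finger_gap: 0.0536
```

Call:
apply_moves(
  plan=[
    [0.002,0,-0.001,0,-1],
    [0,0,0,0,-1],
  ],
)

```text
t: 26.2
tool_pos: [0.4567, -0.2085, 0.0585]
tcp_rot: [-1.053, 1.3, 1.053]
wrist_force: [-1.6, -1.8, 7.6]
finger_gap: 0.0533
```

Call:
apply_moves(
  plan=[
    [0.001,0,0,0,-1],
    [0,0,0,0,-1],
    [0,0,0,0,-1],
  ],
)

```text
t: 26.58
tool_pos: [0.4568, -0.2085, 0.0585]
tcp_rot: [-1.054, 1.3, 1.053]
wrist_force: [-3.5, -0.4, 10.6]
finger_gap: 0.0534
```

Hard stop confirmed: about 18 N push with no further travel, 7 mm below the detent onset, and socket at about 76.5 mm, matching the measured ball height. Ease off, release, rise.

Call:
apply_moves(
  plan=[
    [-0.002,0,0,0,-1],
    [0,0,0,0,0.3],
    [0,0,0,0,0.6],
    [0,0,0,0,1],
    [0,0,0,0,1],
    [0,0,0,0,1],
    [-0.03,0,0,0,1],
  ],
)

```text
t: 27.45
tool_pos: [0.456, -0.2083, 0.0724]
tcp_rot: [-1.052, 1.302, 1.056]
wrist_force: [-0.0, -0.7, -0.5]
finger_gap: 0.0857
```

Call:
apply_moves(
  plan=[
    [-0.08,0,0,0,1],
    [-0.09,0,0,0,1],
    [-0.09,0,0,0,1],
    [-0.09,0,0,0,1],
    [0,0,0,0,1],
    [0,0,0,0,1],
  ],
)

```text
t: 28.2
tool_pos: [0.4563, -0.2085, 0.2479]
tcp_rot: [-1.053, 1.301, 1.054]
wrist_force: [-0.9, 0.2, 0.3]
finger_gap: 0.0854
```

Run:
```python
from m import *
im,P=slices(np.array([.448,-.2066]),-12,lo=-.04,hi=.21)
for n in ['scene']:
    im,d,c=grab(n);save('s8',cv2.resize(im[100:250,170:370],None,fx=4,fy=4))
goto((.448,-.2066,.24),np.radians(-12))
```

```text
-30 n166 y -23.1 23.9 z 95.9 max 105.6 red 0.00
-20 n622 y -26.4 24.7 z 105.0 max 109.2 red 0.00
-10 n571 y -25.8 24.9 z 108.1 max 110.7 red 0.00
0 n531 y -25.6 24.8 z 108.3 max 110.3 red 0.00
10 n463 y -26.2 25.5 z 106.9 max 109.7 red 0.00
20 n340 y -25.5 24.8 z 101.8 max 106.7 red 0.00
30 n365 y -19.4 18.6 z 99.0 max 100.7 red 0.00
40 n345 y -19.6 18.7 z 98.9 max 100.3 red 0.00
50 n566 y -23.9 23.9 z 98.7 max 112.3 red 0.00
60 n715 y -23.0 23.2 z 114.2 max 127.2 red 0.00
70 n858 y -14.8 15.8 z 140.6 max 156.7 red 0.00
80 n928 y -15.9 16.4 z 166.4 max 176.8 red 0.00
90 n962 y -15.9 16.6 z 184.9 max 192.1 red 0.56
100 n197 y -15.2 15.9 z 190.6 max 192.1 red 0.93
160 n299 y -35.6 37.9 z 100.2 max 111.6 red 0.00
170 n121 y -36.3 33.6 z 103.5 max 111.8 red 0.00
180 n32 y -10.5 12.0 z 102.2 max 103.1 red 0.00
red c [ 0.543  -0.2292  0.1883] s [0.0912 0.1056] y [-0.0155  0.0156]
pos [ 0.456  -0.2084  0.2467] t 28.3 shift [0.0134 0.0163 0.0002] spin 0.0 rows>= 1.0 1.0 F [ 0.5 -0.7 -0.1] j6 -1.81
```

View pics/s8.png

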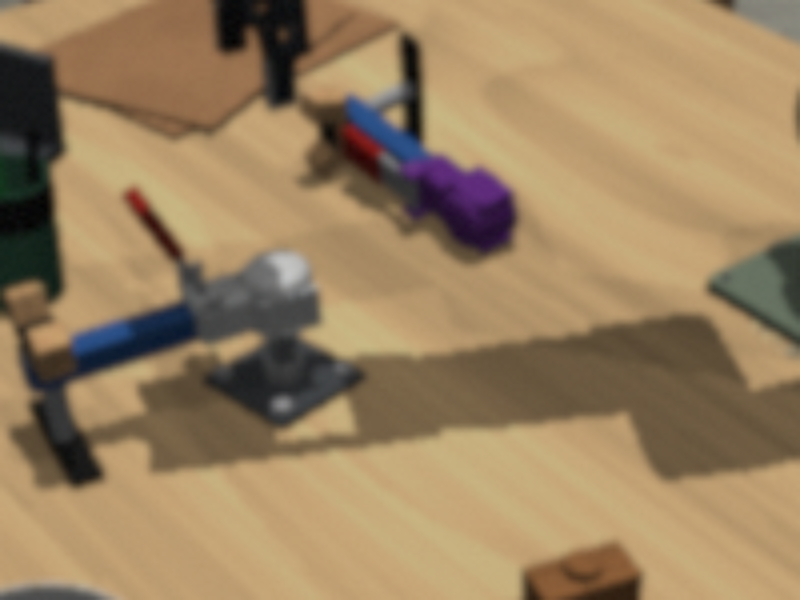

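The view shows the rest on the ball: head at (270,295) over the plate, handle still up (red at 155,222), tail down. The crown top at 110.5 mm matches home and it stayed. I'll press the handle with closed fingers from the head side.

Run:
```python
from h import *
e=np.array([np.cos(np.radians(12)),-np.sin(np.radians(12))]);o=np.array([.448,-.2066])
p=o+.052*e; goto((p[0],p[1],.176),np.radians(-12))
pin=np.array([.0602,.1045]);r=.075
T=np.linspace(1.15,-.02,16)
C=np.array([pin+r*np.array([np.cos(t),np.sin(t)])+.0065*np.array([-np.sin(t),np.cos(t)])-[.011,0] for t in T])
print(C[0],C[-1])
for k,(a,b) in enumerate(np.diff(C,axis=0)): print(T[k+1].round(2),[round(float(-b/.5),4),round(float(-a/.5),4)])
```

```text
pos [ 0.456  -0.2084  0.2467] t 28.3 shift [ 1.411e-01 -8.810e-02  1.000e-04] spin 0.0 rows>= 2.0 1.0 F [ 0.5 -0.7 -0.1] j6 -1.81
[0.07390359 0.17561246] [0.12431499 0.1094988 ]
1.07 [0.0043, -0.0109]
0.99 [0.0051, -0.0106]
0.92 [0.0059, -0.0101]
0.84 [0.0067, -0.0096]
0.76 [0.0074, -0.0091]
0.68 [0.0081, -0.0085]
0.6 [0.0088, -0.0078]
0.53 [0.0093, -0.0071]
0.45 [0.0099, -0.0064]
0.37 [0.0103, -0.0056]
0.29 [0.0107, -0.0048]
0.21 [0.0111, -0.0039]
0.14 [0.0113, -0.003]
0.06 [0.0115, -0.0021]
-0.02 [0.0117, -0.0012]
```

Call:
apply_moves(
  plan=[
    [0,0,0,0,-1],
    [0,0,0,0,-1],
    [0,0,0,0,-1],
    [0,0,0,0,-1],
    [0,0,0,0,-1],
    [0,0,0,0,-1],
    [0,-0.044,0,0,-1],
    [0,-0.0441,0,0,-1],
    [0.05,0,0,0,-1],
    [0.05,0,0,0,-1],
  ],
)

```text
t: 29.55
tool_pos: [0.5002, -0.218, 0.1972]
tcp_rot: [-1.054, 1.3, 1.053]
wrist_force: [-0.5, -0.3, 0.3]
finger_gap: 0.0003
```

Call:
apply_moves(
  plan=[
    [0.0411,0,0,0,-1],
    [0,-0.012,0,0,-1],
    [0,-0.012,0,0,-1],
    [0,-0.012,0,0,-1],
    [0,-0.0078,0,0,-1],
    [0,0,0,0,-1],
  ],
)

```text
t: 30.3
tool_pos: [0.5216, -0.2226, 0.1774]
tcp_rot: [-1.054, 1.301, 1.053]
wrist_force: [0.5, 0.2, -0.4]
finger_gap: -0.0
```

Call:
apply_moves(
  plan=[
    [0.0043,-0.0109,0,0,-1],
    [0.0051,-0.0106,0,0,-1],
    [0.0059,-0.0101,0,0,-1],
    [0.0067,-0.0096,0,0,-1],
    [0,0,0,0,-1],
  ],
)

```text
t: 30.92
tool_pos: [0.5416, -0.2267, 0.1656]
tcp_rot: [-1.053, 1.301, 1.054]
wrist_force: [-0.4, -0.7, -0.0]
finger_gap: 0.0
```

Call:
apply_moves(
  plan=[
    [0.0074,-0.0091,0,0,-1],
    [0.0081,-0.0085,0,0,-1],
    [0.0088,-0.0078,0,0,-1],
    [0.0093,-0.0071,0,0,-1],
    [0,0,0,0,-1],
  ],
)

```text
t: 31.55
tool_pos: [0.5572, -0.2301, 0.1486]
tcp_rot: [-1.053, 1.301, 1.055]
wrist_force: [0.4, 0.3, 0.9]
finger_gap: -0.0
```

Call:
apply_moves(
  plan=[
    [0.0099,-0.0064,0,0,-1],
    [0.0103,-0.0056,0,0,-1],
    [0.0107,-0.0048,0,0,-1],
    [0,0,0,0,-1],
  ],
)

```text
t: 32.05
tool_pos: [0.5654, -0.2318, 0.1332]
tcp_rot: [-1.053, 1.301, 1.055]
wrist_force: [-0.4, 0.3, 0.0]
finger_gap: 0.0003
```

Little force is felt, so I'll check where the handle is.

Run:
```python
from m import *
im,P=slices(np.array([.448,-.2066]),-12,lo=-.03,hi=.21)
save('w9',im)
EOF
```

```text
-20 n56 y -27.5 26.4 z 96.4 max 98.2 red 0.00
-10 n1777 y -26.0 24.9 z 108.4 max 110.9 red 0.00
0 n2322 y -25.3 24.3 z 108.4 max 110.5 red 0.00
10 n2291 y -26.0 25.1 z 106.7 max 109.6 red 0.00
20 n1768 y -25.8 25.0 z 102.3 max 107.0 red 0.00
30 n1320 y -19.1 18.6 z 99.1 max 100.8 red 0.00
40 n1299 y -19.0 18.5 z 98.8 max 100.3 red 0.00
50 n1664 y -23.5 23.1 z 98.7 max 112.6 red 0.00
60 n1668 y -23.8 23.8 z 108.6 max 112.4 red 0.00
70 n1100 y -21.5 21.0 z 111.5 max 113.7 red 0.00
80 n1022 y -14.0 14.0 z 114.7 max 116.8 red 0.00
90 n1040 y -14.0 14.5 z 117.9 max 120.1 red 0.00
100 n8442 y -41.0 39.7 z 185.5 max 199.6 red 0.12
110 n3906 y -30.3 29.1 z 180.1 max 199.1 red 0.16
120 n2609 y -37.2 35.9 z 189.4 max 198.0 red 0.00
130 n32 y -2.8 7.6 z 170.8 max 182.4 red 0.00
180 n93 y -3.6 2.5 z 102.1 max 103.6 red 0.00
190 n67 y -3.6 2.6 z 101.7 max 102.5 red 0.00
red c [ 0.5542 -0.2286  0.1261] s [0.1014 0.1175] y [-0.0152  0.0157]Traceback (most recent call last):
  File "<stdin>", line 4, in <module>
NameError: name 'EOF' is not defined
```

The handle is swinging down as planned (about 0.31 rad) and the crown is unchanged at 110.5 mm. Pressing on down.

Call:
apply_moves(
  plan=[
    [0.0111,-0.0039,0,0,-1],
    [0.008,-0.002,0,0,-1],
    [0,0,0,0,-1],
  ],
)

```text
t: 32.48
tool_pos: [0.5683, -0.2324, 0.1239]
tcp_rot: [-1.053, 1.301, 1.054]
wrist_force: [0.6, -0.0, 0.4]
finger_gap: 0.0001
```

Call:
apply_moves(
  plan=[
    [0.008,-0.002,0,0,-1],
    [0,0,0,0,-1],
  ],
)

```text
t: 32.72
tool_pos: [0.5693, -0.2326, 0.12]
tcp_rot: [-1.053, 1.301, 1.054]
wrist_force: [0.3, -0.0, -0.1]
finger_gap: -0.0002
```

Call:
apply_moves(
  plan=[
    [0.006,-0.001,0,0,-1],
    [0,0,0,0,-1],
  ],
)

```text
t: 32.98
tool_pos: [0.5698, -0.2328, 0.1172]
tcp_rot: [-1.053, 1.301, 1.054]
wrist_force: [0.7, -0.5, -0.9]
finger_gap: -0.0
```

Call:
apply_moves(
  plan=[
    [0.006,0,0,0,-1],
    [0,0,0,0,-1],
  ],
)

```text
t: 33.22
tool_pos: [0.5699, -0.2328, 0.1142]
tcp_rot: [-1.054, 1.301, 1.054]
wrist_force: [-0.6, -0.1, 0.2]
finger_gap: -0.0003
```

Call:
apply_moves(
  plan=[
    [0.004,0,0,0,-1],
    [0,0,0,0,-1],
  ],
)

```text
t: 33.48
tool_pos: [0.5699, -0.2328, 0.1122]
tcp_rot: [-1.054, 1.301, 1.054]
wrist_force: [-0.6, -0.1, 1.2]
finger_gap: 0.0
```

Call:
apply_moves(
  plan=[
    [0.004,0,0,0,-1],
    [0,0,0,0,-1],
  ],
)

```text
t: 33.72
tool_pos: [0.5699, -0.2328, 0.1103]
tcp_rot: [-1.054, 1.301, 1.054]
wrist_force: [-0.1, -0.6, 2.2]
finger_gap: 0.0
```

Call:
apply_moves(
  plan=[
    [0.004,0,0,0,-1],
    [0,0,0,0,-1],
  ],
)

```text
t: 33.98
tool_pos: [0.5699, -0.2328, 0.1083]
tcp_rot: [-1.054, 1.301, 1.054]
wrist_force: [0.2, 0.2, 1.0]
finger_gap: 0.0002
```

Call:
apply_moves(
  plan=[
    [0.003,0,0,0,-1],
    [0,0,0,0,-1],
  ],
)

```text
t: 34.22
tool_pos: [0.57, -0.2329, 0.108]
tcp_rot: [-1.054, 1.301, 1.053]
wrist_force: [-1.1, -0.0, 7.4]
finger_gap: -0.0001
```

Call:
apply_moves(
  plan=[
    [0.002,0,0,0,-1],
    [0,0,0,0,-1],
  ],
)

```text
t: 34.48
tool_pos: [0.57, -0.2329, 0.1078]
tcp_rot: [-1.055, 1.3, 1.053]
wrist_force: [-2.5, 0.8, 11.2]
finger_gap: 0.0006
```

A hard stop at 0.108 with 11 N, as expected for lying flat. Lift off and check.

Call:
apply_moves(
  plan=[
    [-0.02,0,0,0,-1],
    [-0.08,0,0,0,-1],
    [-0.1,0,0,0,-1],
    [-0.1,0.03,0,0,-1],
    [-0.05,0.06,0,0,-1],
    [0,0.06,0,0,-1],
    [0,0,0,0,-1],
    [0,0,0,0,-1],
  ],
)

```text
t: 35.48
tool_pos: [0.4967, -0.2173, 0.2806]
tcp_rot: [-1.053, 1.301, 1.054]
wrist_force: [-0.1, -0.1, 0.6]
finger_gap: 0.0001
```

Run:
```python
from m import *
im,P=slices(np.array([.448,-.2066]),-12,lo=-.03,hi=.21)
a=im
im,d,c=grab('scene');b=cv2.resize(im[130:280,150:350],None,fx=4,fy=4)[:600]
save('s10',np.vstack([np.hstack([cv2.resize(im,(400,300)),cv2.resize(a,(400,300))]),np.hstack([cv2.resize(b,(400,300)),cv2.resize(grab('top')[0],(400,300))])]))
z=np.load('top.npz');im,d,c=grab('top')
```

```text
-30 n75 y -11.1 23.5 z 101.7 max 105.1 red 0.00
-20 n481 y -26.3 25.3 z 105.7 max 109.6 red 0.00
-10 n497 y -25.6 24.4 z 108.3 max 110.8 red 0.00
0 n489 y -25.3 24.5 z 108.4 max 110.7 red 0.00
10 n448 y -26.2 25.2 z 106.6 max 109.8 red 0.00
20 n341 y -25.2 25.3 z 102.2 max 107.4 red 0.00
30 n340 y -19.2 18.7 z 99.1 max 100.9 red 0.00
40 n317 y -19.9 18.5 z 98.7 max 100.4 red 0.00
50 n473 y -23.7 23.6 z 98.8 max 112.9 red 0.00
60 n396 y -24.6 24.7 z 107.3 max 112.2 red 0.00
70 n257 y -21.4 21.5 z 106.7 max 111.5 red 0.00
80 n220 y -14.4 14.5 z 105.9 max 107.3 red 0.00
90 n219 y -14.6 14.7 z 105.3 max 106.7 red 0.00
100 n276 y -14.8 15.8 z 106.1 max 109.4 red 0.47
110 n24 y -15.8 17.3 z 106.9 max 107.7 red 0.46
red c [ 0.5539 -0.2276  0.1078] s [0.1052 0.1172] y [-0.0146  0.016 ]
```

View pics/s10.png

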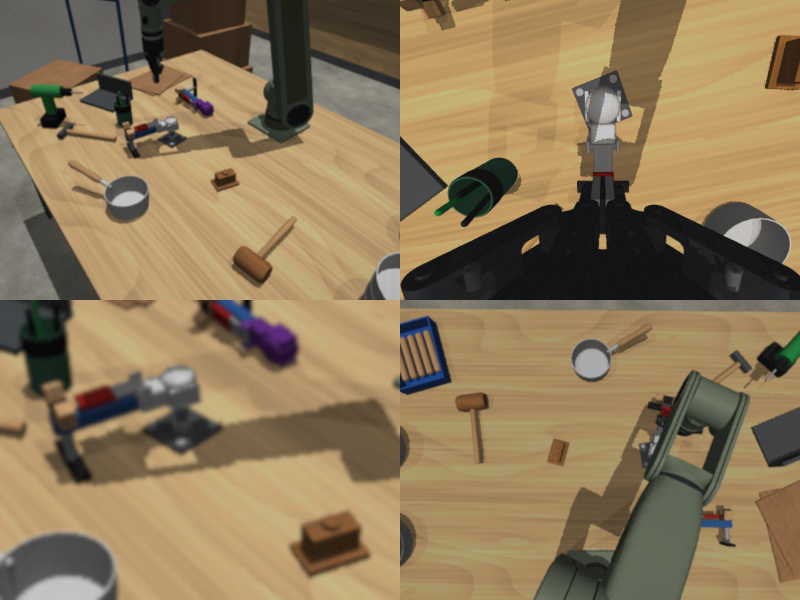

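The handle lies flat along the rest, both at the −0.07 rad tail-down pitch. The crown is still at 110.5 mm, the bystanders are in place and the gripper is clear. Handing in.

```bash
python3 -c "
from workcell import bot
print(bot.read_state()['t'],bot.read_state()['wrist_force']);print(bot.hand_in())"
```

```text
35.675 [0.82790547 0.16778862 0.23996233]
the job is handed in; nothing more can be done
None
```

The pan rest is mounted on the bench ball and locked. I handed the job in at 35.7 s of the 64 s allowed; hand-in gives no verdict.

**What I did:**
- **Handle up:** I swung it to about 1.2 rad with a light grip near its outer end.
- **Move to the ball:** I lifted the rest by its head, hanging level, and lowered the socket over the ball by feel.
- **Fully home:** The detents began to resist about 7 mm above a hard stop. I confirmed the stop with a push of about 18 N that gave no further travel, then eased off and let go.
- **Lock:** I pressed the handle down with closed fingers until it stopped hard at about 11 N.

**Last checks:**
- **Seating:** The crown top read 110.5 mm before and after locking. That puts the socket centre at about 76.5 mm, matching the measured ball height of 76–77 mm.
- **Handle:** It lies flat along the rest, at about −0.07 rad. That is the pitch I expect with the tail down on the bench; I could not see the saddle clearly from the wrist camera to measure it directly.
- **Surroundings:** In the last picture the saucepan, mallet and marker tin look unmoved, though I judged that by eye. The gripper was clear of everything.

**What went wrong:**
- **First handle attempt:** I gripped too hard, so the whole rest was carried along and set down about 31 mm nearer the robot, head on top of the stub.
- **Second attempt:** The light grip only lifted the tail. I slid the rest back onto its stub before the handle finally swung up, so the parked rest was disturbed before the proper lift.

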